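# Take the hot lid off the parts warmer with the lid lifter

### The arm

A 6-joint arm with a two-finger parallel gripper is mounted at the origin on the work surface. World frame = base frame: x ahead of the robot, y to its left, z up, the work surface at z = 0. Lengths are in mm, angles in rad, forces in N, time in s.
With the tool pointing down it reaches from about 350 to 975 mm from the base axis. Payload 7.1 kg.
Tool frame: the origin (TCP) lies at the very end of the fingers, on their centre line; the grasp point (between the pads) lies 19 mm behind it; z points along the fingers, y is the direction in which the jaws open and shut (so a half turn about z gives the same grasp; the last joint's range is limited). The gripper opens to 88 mm and grips with 3 to 60 N. Pads are 20 mm wide; open, the fingers measure 115 mm over their backs; the gripper's body (75 mm by 178 mm) begins 61 mm behind the grasp point.
Start: joints at [-1.131, 0.423, 1.63, -0, 1.089, -0.019], TCP at [276.809, -560.34, 183.175] pointing down, gripper open.
Joint ranges: [-3, 3], [-0.9, 2.11], [0.09, 2.58], [-1.31, 4.45], [0.11, 2.69], [-2.54, 2.54]. Speed limits (rad/s): [2.39, 2.39, 3.01, 3.14, 3.14, 3.14].

### API

Orientations are given as a rotation vector (axis times angle).
In Python, from bench import robot gives the robot as it stands.
- The arm moves only by the tool drive_tool, never from a script. Its argument "plan" is a list of rows, each a list of 2 entries, a list of its own where there are three numbers: the shift along the tool's x, y, z in cm, then the turn, a rotation vector about the tool's x, y, z in rad. A call has 1 to 12 rows; each row is the pose to reach, as a shift and turn from the pose commanded when the call began, along the tool's axes at that moment; what a row does not reach only later rows make up. A row lasts 1/8 s, in which the tool goes at most 62.5 mm and 10.7 degrees, less where a joint would pass 70% of its speed; a pose out of reach is approached as far as the arm can. A call with a gripper value outside its range is refused whole. "hand" is the finger opening in cm, from 0 to 8.78, set as the call begins (left out, the last holds). The fingers move at their own pace and stop on an object; "grip_force" is the grip in N (left out, the last holds). Time passes only in rows, so rows that repeat a pose let the fingers close. It gives the time, the measured TCP pose, the force and the opening at its end, in the units of the state.
- robot.get_obs(): the state, without advancing time (a new reading comes with each control period).
- robot.read_camera(name): name is "scene" or "top" or "wrist"; returns a dict with "color" (400x640x3 uint8, red, green, blue), "vfov" (degrees; the focal length in pixels is half the picture's height over the tangent of half this angle, whatever the lens; pixels are square), "cx", "cy" (the principal point, pixels), "eye" and "attitude" of the camera in the world; the wrist camera has in their place "tool_from_camera" (4x4, takes a point from camera to tool coordinates, whose origin is the TCP and whose axes are the flange's). Camera axes: x right, y up, looking along -z (the intrinsics and any distortion apply to the point x, -y, -z); pixel columns grow to the right and rows downward; lengths in mm; the calibration is good to about 2 mm. The wrist camera is an equidistant fisheye: a pixel r from the principal point sees the ray r / f radians off the axis. A picture is of the moment at which its call begins: read the wrist's pose just before it. There is no depth.
- robot.job_done(): hands the job in, once; it reports no verdict.
The state is a dict: "clock": time; "joint_positions": joint angles; "joint_velocities": joint speeds; "effort": joint torques, N m; "tcp_pos": TCP position; "orientation": TCP orientation; "contact_force": force on the tool from outside, world axes, zero at the start; "moment": the same for the moment, N m; "finger_gap": finger opening in mm.
Only numpy, scipy, OpenCV 4.12 (cv2) and the standard library are available. Lean on these libraries where they do the work, as an engineer would, in place of code of your own. Each camera call takes 0.05 s, during which the arm holds its last target.

### The job

The round lid on the bench parts warmer is hot: pick up the forked lid lifter, hook it under the lid's loop handle, and carry the lid, kept level and not dropped, to the terracotta cooling stand, setting it down flat near the middle. Then draw the lifter out and lay it back on its dark mat, right way up. Never touch the lid with the robot, and leave the bin, the bottle and the tub where they are.

Things in the scene. Friction and masses are not known exactly. Their poses are not given: they have to be found in the camera images.
- warmer: Grey round bench pot (parts warmer), fixed, 146 mm across (foot 156 mm), rim 85 mm above the bench, mouth 118 mm across. A black control box 50 mm high reaches 95 mm from the centre on its -x side (its dial 107 mm). Origin: centre of its underside, on the bench; z up. It stands on the robot's left or right, the stand on the other side.
- lid: Loose round lid, about 0.2 kg: aluminium plate 132 mm across, 6 mm thick, over a dark foot 104 mm across, 6 mm high. It starts with the plate on the warmer's rim and the foot 6 mm down in the mouth (7 mm play), so it must go straight up first. Origin: centre of the foot's underside; z up; plate top at z = 12 mm; the loop handle stands in its y-z plane (x is square to the loop).
- lid_loop (a point): Highest point of the underside of the lid's loop, a dark arch of 8 mm round bar, alike from both sides: 69 mm above the lid's origin, 57 mm above the plate's top, mid-arch. Axes as the lid's: x square to the loop, y along it. Legs at y = +-40 mm; clear half width 35 mm up to 23 mm below this point, about 26 mm at 10 mm below it.
- stand: Cooling stand, fixed: a square terracotta tile 180 x 180 mm on four short legs, flat top 40 mm above the bench. Origin: centre of its underside, on the bench; z up.
- mat: Dark flat mat 240 mm (its x) x 120 mm (its y), 4 mm thick, fixed to the bench, where the lifter lies. Origin: centre of its underside; z up.
- lifter_grip (a point): Centre of the lid lifter's wooden handle, a block 100 mm long (x), 20 mm wide (y), 30 mm high (z); this point is 15 mm above its underside, 19 mm above the bench when it lies on the mat. The lifter weighs about 0.16 kg, steel fork included. x points along the handle to the fork, z up; grip it across y.
- lifter_fork (a point): Where the loop should sit, between the tines: 108 mm ahead (+x) of lifter_grip, level with it; axes the same. Fork of 8 mm round bar: crossbar 74 mm ahead of lifter_grip, two tines 34 mm wide over all, their top here level with this point, turning up to tips 134 mm ahead of lifter_grip and 17 mm above this point. With the lid hanging level the loop's underside is about 2 mm above this point.
- parts_bin: Bystander: loose blue bin of metal sleeves, 130 x 200 x 85 mm, about 1.4 kg, beyond the work. Origin: centre of its underside.
- oil_bottle: Bystander: loose white bottle with a red cap, 52 mm across, 110 mm tall, on the robot's left. Origin: centre of its underside.
- sleeve_tub: Bystander: loose grey open tub, 80 mm across, 60 mm tall, on the robot's right. Origin: centre of its underside.
Things that resemble listed ones, but are neither listed nor needed, are in the scene too. There is more than one size of the part that bears lifter_grip; the job needs the smallest.

How it is judged:
By the outcome, as a careful person would: the job done as asked, in the order asked, and still so for the second after the job is handed in, with the robot touching nothing.
It also fails if it takes over 70 s, if anything falls off the work surface, if the arm or the gripper's body presses on something with over 40 N, if the wrist force passes 120 N, or if a joint passes its speed limit or range.

## Working session

There is one attempt and no reset: what is moved stays moved. The work goes in short steps, Python scripts to look and compute and a tool call to move; the robot and the scene stay as the last step left them, time stands still between calls to the robot, and variables do not carry over. Pictures are saved under pics/ and viewed, and the job is handed in when it is done.

Besides the shell and the picture viewer there is one more tool, called after "Emit:" as name([rows], argument=value, ...), one row to a line, values as JSON. drive_tool: Moves the arm, as the interface text tells. Its arguments: {"type":"object","properties":{"plan":{"type":"array"},"hand":{"type":"number"},"grip_force":{"type":"number"}},"required":["plan"]}

```bash
ls; mkdir -p pics; cat > h.py <<'E'
import numpy as np, cv2, json
from scipy.spatial.transform import Rotation as R
from bench import robot
def snap(name,fn):
    o=robot.get_obs(); c=robot.read_camera(name)
    cv2.imwrite('pics/'+fn+'.png',cv2.cvtColor(c['color'],cv2.COLOR_RGB2BGR))
    np.save('pics/'+fn+'.npy',{'o':o,'c':c},allow_pickle=True); return o,c
E
python3 - <<'E'
from h import *
print(robot.get_obs())
for n in ['scene','top','wrist']:
    o,c=snap(n,n+'0'); print({k:v for k,v in c.items() if k!='color'})
E
```

```text
pics
{'clock': 0.0, 'joint_positions': array([-1.13101904e+00,  4.23828293e-01,  1.63067219e+00,  4.35626637e-05,
        1.08858727e+00, -1.90008809e-02]), 'joint_velocities': array([ 0.00152226,  0.00098483, -0.00089299,  0.00096075,  0.00177962,
       -0.00093801]), 'effort': array([ 2.37089705e-03, -5.44622433e+01, -2.73662406e+01,  6.45035505e-02,
        2.27964192e-02, -1.29110340e-04]), 'tcp_pos': array([ 276.56115906, -559.80896816,  182.41656639]), 'orientation': array([-3.05787568e+00, -7.13978430e-01,  4.30992839e-04]), 'contact_force': array([-0.92010853,  0.47723804,  1.58682148]), 'moment': array([0.04229566, 0.04951301, 0.02055764]), 'finger_gap': 87.8860510935205}
{'vfov': 56.73699769916212, 'cx': 316.29307977398855, 'cy': 196.62049025546477, 'eye': array([1073.9045259 , -379.54039642, 1138.45557579]), 'attitude': array([0.50761964, 0.24981598, 0.89111075])}
{'vfov': 43.49285506339065, 'cx': 325.63692710450493, 'cy': 202.71687790327175, 'eye': array([ 356.55491701,   22.36334663, 1468.1356378 ]), 'attitude': array([ 0.1089698 , -0.11780877, -1.54797755])}
{'vfov': 65.70646984690485, 'cx': 316.57227342569, 'cy': 199.48237470176798, 'tool_from_camera': array([[-3.19551998e-04,  9.61448214e-01,  2.74985872e-01,
         7.52482821e+01],
       [ 9.99999715e-01,  1.19183714e-04,  7.45358068e-04,
        -8.12410352e-01],
       [ 6.83849346e-04,  2.74986032e-01, -9.61447978e-01,
        -2.01965670e+02],
       [ 0.00000000e+00,  0.00000000e+00,  0.00000000e+00,
         1.00000000e+00]])}
```

View pics/scene0.png

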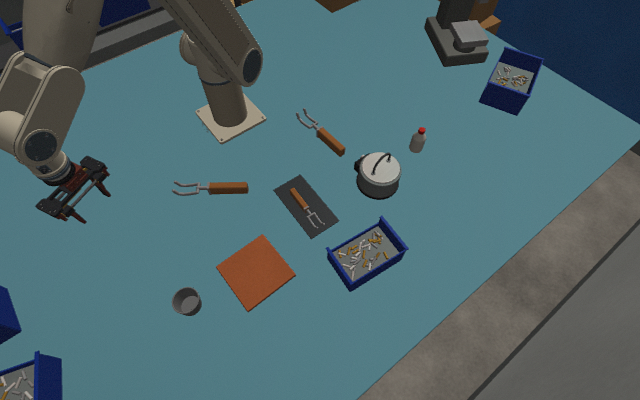

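View pics/top0.png

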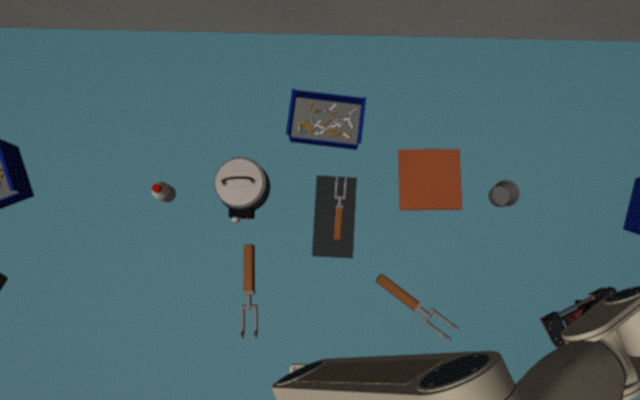

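View pics/wrist0.png

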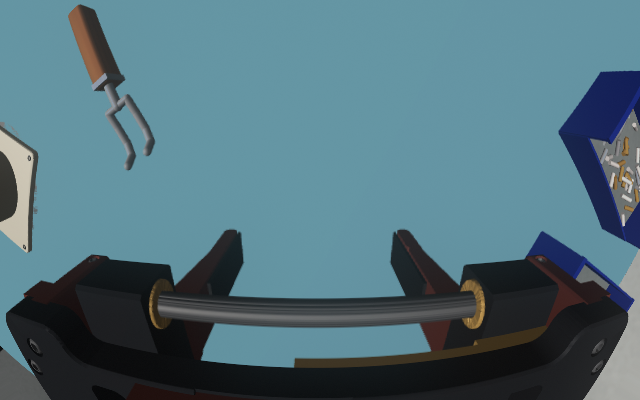

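The top view shows three lifters, with wooden handles at (338,222) on the mat, (249,270) and (398,292). The one on the mat looks smallest. Next I'll take a close crop and measure.

```bash
cat >> h.py <<'E'
def cam(name,c,o):
    h=c['color'].shape[0]; f=h/2/np.tan(np.radians(c['vfov'])/2)
    if name!='wrist': return f,R.from_rotvec(c['attitude']).as_matrix(),np.array(c['eye'])
    T=np.eye(4); T[:3,:3]=R.from_rotvec(o['orientation']).as_matrix(); T[:3,3]=o['tcp_pos']
    T=T@c['tool_from_camera']; return f,T[:3,:3],T[:3,3]
def ray(name,c,o,uv):
    f,A,e=cam(name,c,o); x=uv[0]-c['cx']; y=uv[1]-c['cy']
    if name=='wrist':
        r=np.hypot(x,y); t=r/f; d=np.array([np.sin(t)*x/max(r,1e-9),-np.sin(t)*y/max(r,1e-9),-np.cos(t)])
    else: d=np.array([x/f,-y/f,-1.])
    d=A@d; return e,d/np.linalg.norm(d)
def onz(name,c,o,uv,z):
    e,d=ray(name,c,o,uv); return e+d*(z-e[2])/d[2]
def proj(name,c,o,P):
    f,A,e=cam(name,c,o); p=A.T@(np.array(P,float)-e); x,y,z=p[0],-p[1],-p[2]
    if name=='wrist':
        r=np.hypot(x,y); t=np.arctan2(r,z); k=f*t/max(r,1e-9); return np.array([c['cx']+k*x,c['cy']+k*y])
    return np.array([c['cx']+f*x/z,c['cy']+f*y/z])
def tri(*rays):
    M=np.zeros((3,3));b=np.zeros(3)
    for e,d in rays:
        P=np.eye(3)-np.outer(d,d); M+=P;b+=P@e
    X=np.linalg.solve(M,b); return X,[round(float(np.linalg.norm((np.eye(3)-np.outer(d,d))@(X-e))),2) for e,d in rays]
def load(fn):
    a=np.load('pics/'+fn+'.npy',allow_pickle=True).item(); return a['o'],a['c']
def mask(c,lo,hi):
    hsv=cv2.cvtColor(c['color'],cv2.COLOR_RGB2HSV); return cv2.inRange(hsv,np.array(lo),np.array(hi))
def blobs(m,mina=60):
    cs,_=cv2.findContours(m,cv2.RETR_EXTERNAL,cv2.CHAIN_APPROX_NONE); return sorted([k for k in cs if cv2.contourArea(k)>=mina],key=cv2.contourArea,reverse=True)
E
python3 - <<'E'
from h import *
np.set_printoptions(precision=1,suppress=True)
print(R.from_rotvec(robot.get_obs()['orientation']).as_matrix())
o,t=load('top0'); _,s=load('scene0')
for n,c in (('top',t),('scene',s)):
    print(n)
    for k in blobs(mask(c,(3,90,60),(18,255,255)),60):
        r=cv2.minAreaRect(k); print(np.array(r[0]),np.array(r[1]),r[2],cv2.contourArea(k))
im=cv2.imread('pics/top0.png')[80:270,200:480]; im=cv2.resize(im,None,fx=2.8,fy=2.8,interpolation=cv2.INTER_CUBIC); cv2.imwrite('pics/topc.png',im)
im=cv2.imread('pics/scene0.png')[130:320,210:440]; im=cv2.resize(im,None,fx=3,fy=3,interpolation=cv2.INTER_CUBIC); cv2.imwrite('pics/scenec.png',im)
E
```

```text
[[ 0.9  0.4 -0. ]
 [ 0.4 -0.9  0. ]
 [ 0.  -0.  -1. ]]
top
[429.5 179.2] [60.7 61.6] 88.31531524658203 3569.0
[397.1 291.7] [47.8  9.1] 37.30394744873047 384.5
[248.  267.5] [45.  8.] 90.0 359.0
[337.6 223.5] [ 7.6 33.1] 4.39870548248291 212.5
scene
[256.1 271.4] [55.3 60.6] 54.462318420410156 3118.5
[228.  186.5] [ 8.9 38.1] 87.1375961303711 211.5
[331. 139.] [31.4  6.1] 41.633541107177734 160.5
[490.  23.] [13.6 18.4] 53.13010025024414 151.5
[298.1 197.2] [23.2  5.6] 52.12501525878906 107.5
```

View pics/topc.png

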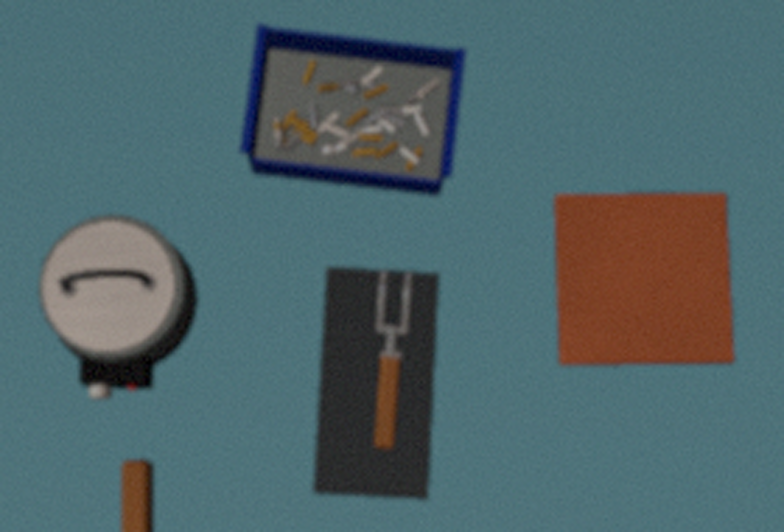

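View pics/scenec.png

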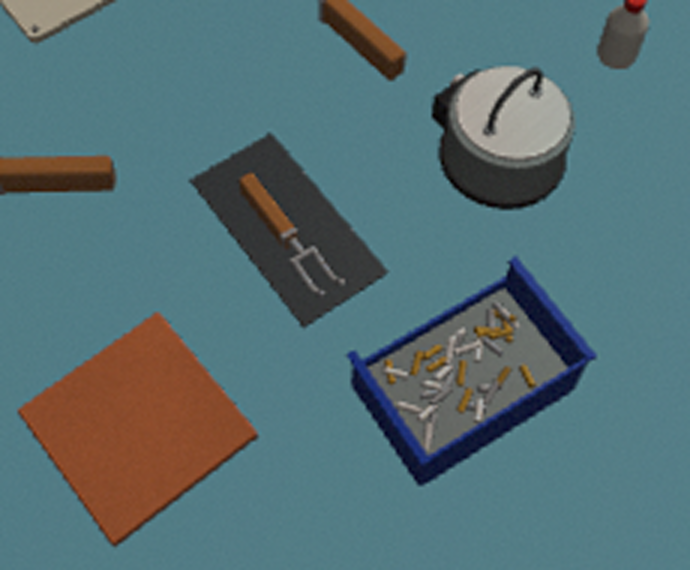

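The wrist, top and scene views agree: the lifter on the mat at top (338,223) has the shortest handle, 33 px against 45 and 48 px for the two decoys. It is the one to use. Now rough positions.

```bash
python3 - <<'E'
from h import *
np.set_printoptions(precision=1,suppress=True)
o,t=load('top0'); _,s=load('scene0')
print('lifter', onz('top',t,o,(337.6,223.5),30))
print('tri lifter',tri(ray('top',t,o,(337.6,223.5)),ray('scene',s,o,(298.1,197.2))))
print('tri stand',tri(ray('top',t,o,(429.5,179.2)),ray('scene',s,o,(256.1,271.4))))
# tile corners
for n,c,fn in(('top',t,'top0'),('scene',s,'scene0')):
    k=blobs(mask(c,(3,90,60),(18,255,255)),60)[0]; b=cv2.boxPoints(cv2.minAreaRect(k)); print(n,[onz(n,c,o,p,40)[:2] for p in b])
# lid plate: bright grey
for n,c in(('top',t),('scene',s)):
    m=mask(c,(0,0,120),(180,70,255)); 
    for k in blobs(m,300):
        (x,y),ax,an=cv2.fitEllipse(cv2.convexHull(k)); print(n,(x,y),ax,onz(n,c,o,(x,y),91))
# mat: dark
for n,c in(('top',t),('scene',s)):
    m=mask(c,(0,0,20),(180,120,75)); 
    for k in blobs(m,300)[:5]:
        r=cv2.minAreaRect(k); print(n,r,onz(n,c,o,r[0],4), [onz(n,c,o,p,4)[:2] for p in cv2.boxPoints(r)])
E
```

```text
lifter [506.5 -19.4  30. ]
tri lifter (array([505.4, -20.3,  34.5]), [1.25, 1.25])
tri stand (array([ 641.8, -284.5,   32.6]), [0.93, 0.93])
top [array([ 725.6, -191.9]), array([ 734.9, -372.6]), array([ 555.6, -374.3]), array([ 546.7, -196.8])]
scene [array([ 554.3, -376.2]), array([ 546.3, -187.5]), array([ 734.6, -193.9]), array([ 732.9, -370.6])]
top (381.6473388671875, 392.74700927734375) (110.06417846679688, 223.48728942871094) [  55.  -140.7   91. ]
top (238.16986083984375, 181.83282470703125) (45.79757308959961, 47.30987548828125) [611.3 261.6  91. ]
top (668.6027221679688, 329.7893981933594) (55.94178009033203, 101.66523742675781) [ 230.9 -912.4   91. ]
top (590.865478515625, 335.20867919921875) (23.57993507385254, 52.581443786621094) [ 212.8 -701.8   91. ]
scene (230.5685577392578, 116.45234680175781) (48.73774719238281, 67.1911392211914) [ 86.  -31.4  91. ]
scene (380.8050537109375, 166.7428741455078) (30.373931884765625, 38.635284423828125) [609.4 261.5  91. ]
scene (33.99897384643555, 93.4525375366211) (49.858428955078125, 104.81481170654297) [-499.  -588.6   91. ]
scene
[... 1104 characters left out ...]
  4. ] [array([409. , -66.1]), array([394.2,  62.8]), array([648.8,  43.5]), array([654.5, -74.8])]
scene ((79.25000762939453, 194.75), (46.66904067993164, 78.48883819580078), 45.0) [   0.6 -629.1    4. ] [array([ -48.3, -769.1]), array([-173.4, -524.7]), array([  51.3, -483.9]), array([ 150.9, -719.3])]
scene ((461.5, 26.0), (52.0, 53.0), 90.0) [ 179.9 1221.8    4. ] [array([ -55.4, 1283.4]), array([ 115.9, 1505.8]), array([ 388.8, 1167.1]), array([236.7, 969.6])]
scene ((554.4019165039062, 310.33734130859375), (4.99835205078125, 248.9657745361328), 43.649845123291016) [1284.4  366.2    4. ] [array([1278.4,  -26.1]), array([1277.6,  871. ]), array([1292.1,  867.9]), array([1289.7,  -24.7])]
```

```bash
cat >> h.py <<'E'
def go(pos,xdir_deg=0.,pitch=None,base=None):
    """shift/turn in tool axes to bring TCP to pos, tool z down, tool x at yaw deg"""
    o=base or robot.get_obs(); A=R.from_rotvec(o['orientation']).as_matrix()
    a=np.radians(xdir_deg); B=np.array([[np.cos(a),np.sin(a),0],[np.sin(a),-np.cos(a),0],[0,0,-1.]])
    print('clock',o['clock'],'shift cm',np.round(A.T@(np.array(pos)-o['tcp_pos'])/10,3),'turn',np.round(R.from_matrix(A.T@B).as_rotvec(),4))
E
python3 - <<'E'
from h import *
go((470,-20,200),0)
E
```

```text
clock 0.15 shift cm [ 41.249 -39.846  -1.693] turn [-1.200e-03  2.000e-04  4.588e-01]
```

Emit:
drive_tool([
  [[41.2, -39.8, -1.7], [0, 0, 0.459]],
  [[41.2, -39.8, -1.7], [0, 0, 0.459]],
  [[41.2, -39.8, -1.7], [0, 0, 0.459]],
  [[41.2, -39.8, -1.7], [0, 0, 0.459]],
  [[41.2, -39.8, -1.7], [0, 0, 0.459]],
  [[41.2, -39.8, -1.7], [0, 0, 0.459]],
  [[41.2, -39.8, -1.7], [0, 0, 0.459]],
  [[41.2, -39.8, -1.7], [0, 0, 0.459]],
  [[41.2, -39.8, -1.7], [0, 0, 0.459]],
  [[41.2, -39.8, -1.7], [0, 0, 0.459]],
  [[41.2, -39.8, -1.7], [0, 0, 0.459]],
  [[41.2, -39.8, -1.7], [0, 0, 0.459]],
])

```text
clock: 1.65
tcp_pos: [469.3, -22.2, 199.9]
orientation: [3.141, -0.002, -0.001]
contact_force: [0.7, 0.2, -0.0]
finger_gap: 88.2
```

```bash
python3 - <<'E'
from h import *
o,c=snap('wrist','w1'); print(o['tcp_pos'],o['orientation'],o['joint_positions'])
for k in blobs(mask(c,(3,90,50),(18,255,255)),100): print(cv2.minAreaRect(k))
E
```

```text
[469.34104855 -22.17145121 199.93233934] [ 3.14135926e+00 -2.33208141e-03 -1.20647529e-03] [-7.23205431e-02  1.71245760e-01  1.94597783e+00 -3.35332008e-04
  1.02511863e+00  1.50013469e+00]
((504.5, 62.0), (124.0, 109.0), 90.0)
((314.8963928222656, 145.46823120117188), (16.240678787231445, 75.57960510253906), 3.012787342071533)
((460.739990234375, 336.67999267578125), (37.476661682128906, 73.68052673339844), 81.8698959350586)
((137.98899841308594, 231.8907928466797), (65.8172836303711, 13.988051414489746), 75.49983215332031)
((16.0, 390.0), (32.0, 18.0), 0.0)
((543.311767578125, 318.44708251953125), (19.95760154724121, 75.1664047241211), 49.398704528808594)
((154.9937286376953, 310.3488464355469), (38.7514762878418, 14.593789100646973), 67.06790161132812)
```

View pics/w1.png

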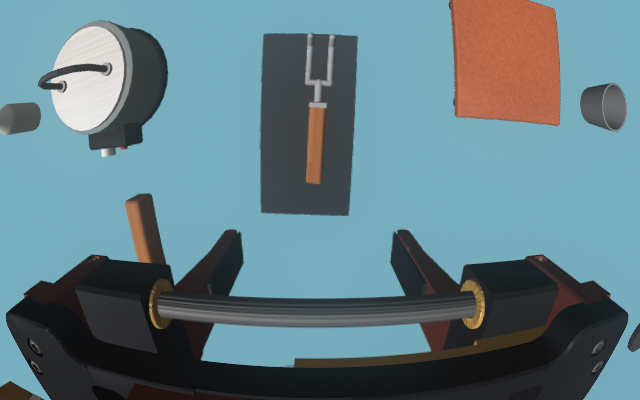

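The wrist view shows the chosen lifter on its mat, with the handle at (315,145) and tine tips at (310,37) and (332,37). The lid is at (90,75) and the tile at (505,62).

```bash
python3 - <<'E'
from h import *
np.set_printoptions(precision=1,suppress=True)
o,c=load('w1'); o0,t=load('top0'); _,s=load('scene0')
k=[k for k in blobs(mask(c,(3,90,50),(18,255,255)),100) if abs(cv2.minAreaRect(k)[0][0]-315)<5][0]
kt=[k for k in blobs(mask(t,(3,90,50),(18,255,255)),100) if abs(cv2.minAreaRect(k)[0][0]-338)<5][0]
ks=[k for k in blobs(mask(s,(3,90,50),(18,255,255)),80) if abs(cv2.minAreaRect(k)[0][0]-298)<5][0]
def ax(n,c,o,k):
    P=np.array([onz(n,c,o,p[0],34)[:2] for p in k],np.float32)
    r=cv2.minAreaRect(P); l=cv2.fitLine(P,cv2.DIST_L2,0,.01,.01).ravel(); print(n,r,'dir deg',np.degrees(np.arctan2(l[1],l[0])))
    return cv2.minAreaRect(k)[0]
a=ax('wrist',c,o,k);b=ax('top',t,o0,kt);d=ax('scene',s,o0,ks)
print(tri(ray('wrist',c,o,a),ray('top',t,o0,b),ray('scene',s,o0,d)))
for p in [(310,37),(332,37),(318,80)]: print(onz('wrist',c,o,p,19))
#mat
m=mask(c,(0,0,20),(180,130,100)); 
for kk in blobs(m,3000):
    P=np.array([onz('wrist',c,o,p[0],4)[:2] for p in kk],np.float32); print(cv2.minAreaRect(P))
go((506,-20,200))
E
```

```text
wrist ((504.946533203125, -19.183921813964844), (19.163585662841797, 91.26201629638672), 86.75325775146484) dir deg -2.9760203
top ((506.0377197265625, -19.701745986938477), (22.63884162902832, 95.67257690429688), 86.59567260742188) dir deg -2.933168
scene ((507.48748779296875, -24.51504135131836), (26.95294189453125, 98.55763244628906), 86.83734893798828) dir deg -6.2141566
(array([505.2, -20.5,  27.4]), [1.35, 1.42, 2.12])
[640.1 -13.5  19. ]
[640.2 -40.3  19. ]
[585.2 -23.1  19. ]
((86.61688232421875, -17.69940185546875), (705.2811889648438, 1792.4332275390625), 0.03874420374631882)
((529.3178100585938, -8.874954223632812), (119.39096069335938, 237.97348022460938), 88.0187759399414)
((589.9785766601562, 250.66836547851562), (124.27546691894531, 195.8601531982422), 71.9734878540039)
clock 1.7 shift cm [ 3.7 -0.2 -0. ] turn [ 0.  0. -0.]
```

```bash
python3 - <<'E'
from h import *
go((506,-19.7,70),-3)
E
```

```text
clock 1.7 shift cm [ 3.665 -0.272 12.999] turn [0.0002 0.0005 0.0503]
```

Emit:
drive_tool([
  [[1.2, 0, 4], [0, 0, 0.05]],
  [[2.6, 0, 8], [0, 0, 0.05]],
  [[3.7, 0, 12], [0, 0, 0.05]],
  [[3.7, 0, 13], [0, 0, 0.05]],
  [[3.7, 0, 13], [0, 0, 0.05]],
], hand=7)

```text
clock: 2.33
tcp_pos: [506.1, -21.8, 70.1]
orientation: [-3.141, 0.081, 0.002]
contact_force: [0.0, 0.6, -0.2]
finger_gap: 70.2
```

```bash
python3 - <<'E'
from h import *
np.set_printoptions(precision=1,suppress=True)
o,c=snap('wrist','w2'); print(o['tcp_pos'],o['orientation'])
k=blobs(mask(c,(3,90,50),(18,255,255)),100)
for q in k:
  r=cv2.minAreaRect(q)
  if abs(r[0][0]-315)<40:
    P=np.array([onz('wrist',c,o,p[0],34)[:2] for p in q],np.float32); print(r,cv2.minAreaRect(P)); print(np.unique(np.round([ (a,b) for a,b in P[::15]],0),axis=0)[:12])
    print(tri(ray('wrist',c,o,r[0])  ,ray('wrist',load('w1')[1],load('w1')[0],(314.9,145.5))))
go((506,-19.7,7),-3)
E
```

```text
[506.1 -21.8  70.1] [-3.1  0.1  0. ]
((315.0, 206.0), (106.0, 24.0), 90.0) ((505.0011901855469, -19.62411880493164), (19.47386932373047, 90.66073608398438), 86.4770278930664)
[[460. -22.]
 [461.  -9.]
 [471. -27.]
 [475.  -9.]
 [484. -28.]
 [489.  -9.]
 [498. -28.]
 [502. -10.]
 [510. -30.]
 [515. -11.]
 [523. -30.]
 [527. -11.]]
(array([504.5, -19.4,  24.4]), [0.18, 0.18])
clock 2.375 shift cm [-0.1 -0.2  6.4] turn [ 0. -0.  0.]
```

View pics/w2.png

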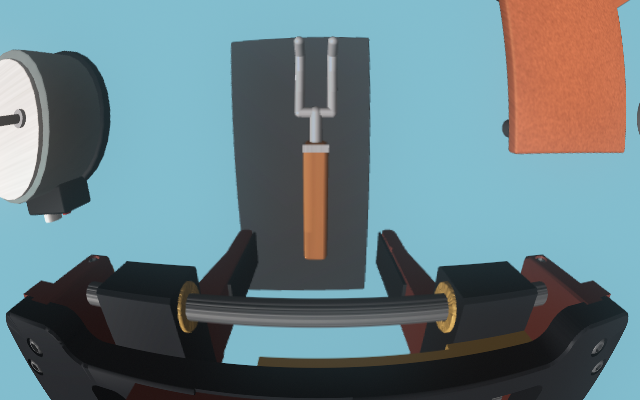

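Emit:
drive_tool([
  [[0, -0.15, 2.5], [0, 0, 0]],
  [[0, -0.2, 4.5], [0, 0, 0]],
  [[0, -0.2, 5.6], [0, 0, 0]],
  [[0, -0.2, 6.2], [0, 0, 0]],
  [[0, -0.2, 6.4], [0, 0, 0]],
  [[0, -0.2, 6.4], [0, 0, 0]],
])

```text
clock: 3.12
tcp_pos: [507.4, -19.1, 6.6]
orientation: [-3.141, 0.079, -0.001]
contact_force: [-0.1, -0.3, -0.4]
finger_gap: 70.0
```

Emit:
drive_tool([
  [[0, 0, 0], [0, 0, 0]],
  [[0, 0, 0], [0, 0, 0]],
  [[0, 0, 0], [0, 0, 0]],
  [[0, 0, 0], [0, 0, 0]],
  [[0, 0, 0], [0, 0, 0]],
  [[0, 0, 0], [0, 0, 0]],
  [[0, 0, 0], [0, 0, 0]],
  [[0, 0, 0], [0, 0, 0]],
], hand=0, grip_force=55)

```text
clock: 4.12
tcp_pos: [507.0, -19.0, 6.2]
orientation: [-3.141, 0.079, 0.0]
contact_force: [-0.7, 0.0, 0.3]
finger_gap: -0.1
```

```bash
python3 - <<'E'
from h import *
o,c=snap('wrist','w3'); print(o)
E
```

```text
{'clock': 4.125, 'joint_positions': array([-6.09739750e-02,  5.39846056e-01,  1.98367627e+00, -5.83723654e-08,
        6.18116227e-01,  1.56000292e+00]), 'joint_velocities': array([-0.00013703,  0.00213471,  0.00047984,  0.00116623,  0.00156061,
        0.00073031]), 'effort': array([-1.38422754e-03, -4.91049922e+01, -1.52414274e+01,  8.81797168e-03,
       -7.23990658e-02,  3.10399037e-05]), 'tcp_pos': array([507.02163906, -19.03135059,   6.17529331]), 'orientation': array([-3.14060224e+00,  7.88150692e-02,  7.20550805e-05]), 'contact_force': array([-0.70676537,  0.00454771,  0.34351422]), 'moment': array([ 0.03566444, -0.00428549, -0.04199541]), 'finger_gap': -0.07012670251443541}
```

View pics/w3.png

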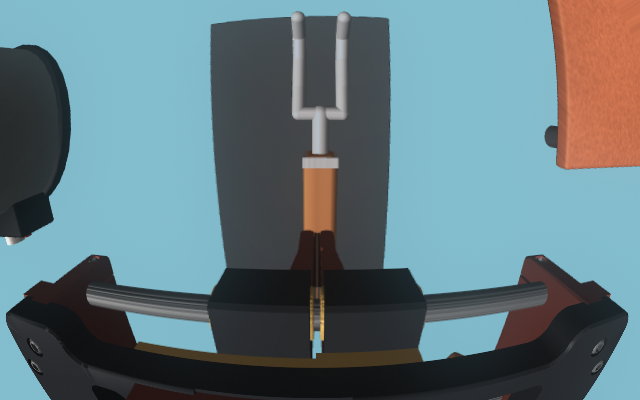

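```bash
python3 - <<'E'
from h import *
np.set_printoptions(precision=1,suppress=True)
o,c=load('w3')
for z in (6,26,34,60): print(z,proj('wrist',c,o,(507,-19,z)))
for x in (460,510,555): print(x,proj('wrist',c,o,(x,-19,34)))
for p in [(320,155),(320,115),(298,15),(343,15)]: print(p, onz('wrist',c,o,p,19),onz('wrist',c,o,p,34))
im=cv2.imread('pics/w3.png')[140:320,240:400]; cv2.imwrite('pics/w3c.png',cv2.resize(im,None,fx=3.2,fy=3.2,interpolation=cv2.INTER_CUBIC))
o,c=snap('scene','s3'); im=cv2.imread('pics/s3.png')[130:300,200:400]; cv2.imwrite('pics/s3c.png',cv2.resize(im,None,fx=3.5,fy=3.5,interpolation=cv2.INTER_CUBIC))
E
```

```text
6 [317.6 223. ]
26 [317.7 233.9]
34 [317.7 238.9]
60 [317.8 258.1]
460 [321.1 302.2]
510 [317.5 234.4]
555 [313.5 160.7]
(320, 155) [556.  -22.9  19. ] [558.1 -22.8  34. ]
(320, 115) [580.6 -24.1  19. ] [580.7 -23.9  34. ]
(298, 15) [644.5 -14.   19. ] [639.5 -14.6  34. ]
(343, 15) [643.2 -41.2  19. ] [638.4 -39.7  34. ]
```

View pics/w3c.png

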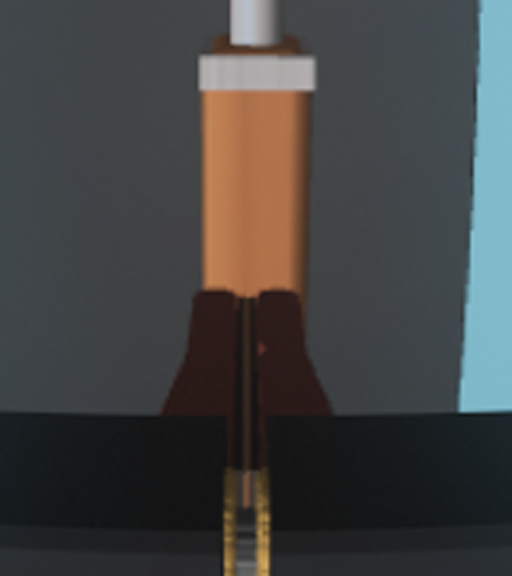

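View pics/s3c.png

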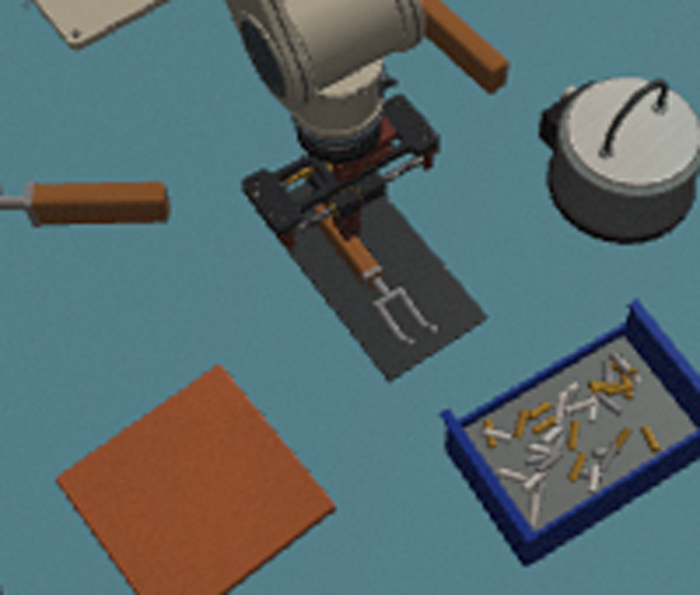

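```bash
python3 - <<'E'
from h import *
np.set_printoptions(precision=1,suppress=True)
o,c=load('w1'); A=R.from_rotvec(o['orientation']).as_matrix()
for y in (44,57):
  for x in (10,-10):
    for z in (0,-10,-20,-30,-40): print(x,y,z,proj('wrist',c,o,o['tcp_pos']+A@np.array([x,y,z])))
im=cv2.imread('pics/w1.png')[200:340,130:510]; cv2.imwrite('pics/w1c.png',cv2.resize(im,None,fx=2.1,fy=2.1,interpolation=cv2.INTER_CUBIC))
E
```

```text
10 44 0 [381.  209.3]
10 44 -10 [384.  213.9]
10 44 -20 [387.1 218.9]
10 44 -30 [390.6 224.4]
10 44 -40 [394.4 230.5]
-10 44 0 [379.2 235.9]
-10 44 -10 [381.9 241.5]
-10 44 -20 [384.8 247.5]
-10 44 -30 [388.  254.2]
-10 44 -40 [391.4 261.5]
10 57 0 [399.  209.2]
10 57 -10 [402.6 213.7]
10 57 -20 [406.6 218.7]
10 57 -30 [411.  224.1]
10 57 -40 [415.7 230.1]
-10 57 0 [396.7 235.6]
-10 57 -10 [400.  241.1]
-10 57 -20 [403.7 247.1]
-10 57 -30 [407.7 253.6]
-10 57 -40 [412.  260.7]
```

View pics/w1c.png

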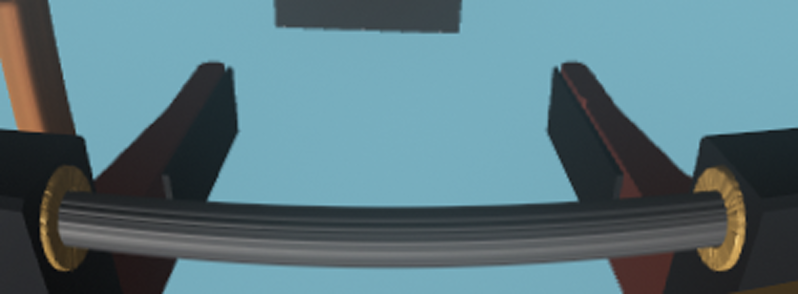

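```bash
python3 - <<'E'
from h import *
np.set_printoptions(precision=1,suppress=True)
o,c=load('scene0'); A=R.from_rotvec(o['orientation']).as_matrix()
for y in (50,-50):
    for z in (0,-20,-40): print(y,z,proj('scene',c,o,o['tcp_pos']+A@np.array([0,y,z])))
im=cv2.imread('pics/scene0.png')[140:240,20:130]; cv2.imwrite('pics/s0c.png',cv2.resize(im,None,fx=6,fy=6,interpolation=cv2.INTER_CUBIC))
E
```

```text
50 0 [ 89.7 227.8]
50 -20 [ 86.  224.6]
50 -40 [ 82.2 221.4]
-50 0 [113.9 200.9]
-50 -20 [110.7 197.4]
-50 -40 [107.5 193.9]
```

View pics/s0c.png

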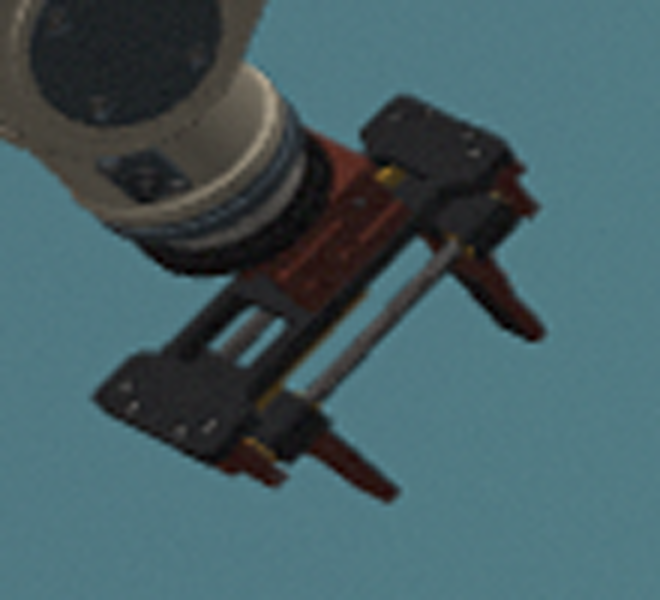

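The fingers closed to 0 mm with no contact. The wrist crop has the closed tips at (317,231), in front of the handle. They image about 25–38 mm short of the stated TCP, both here and in the scene view. So the real fingertips are above the handle. I'll reopen, go lower in small steps and watch the force.

Emit:
drive_tool([
  [[0, 0, 0], [0, 0, 0]],
  [[0, 0, 0], [0, 0, 0]],
  [[0, 0, 0], [0, 0, 0]],
  [[0, 0, 0], [0, 0, 0]],
  [[0, 0, 0.5], [0, 0, 0]],
  [[0, 0, 1], [0, 0, 0]],
  [[0, 0, 1.5], [0, 0, 0]],
  [[0, 0, 1.8], [0, 0, 0]],
  [[0, 0, 2], [0, 0, 0]],
  [[0, 0, 2], [0, 0, 0]],
], hand=7)

```text
clock: 5.48
tcp_pos: [507.0, -19.0, -14.0]
orientation: [-3.141, 0.079, 0.0]
contact_force: [0.2, 0.1, 0.6]
finger_gap: 70.2
```

```bash
python3 - <<'E'
from h import *
o,c=snap('scene','s4'); snap('wrist','w4'); print(o['tcp_pos'],o['contact_force'])
im=cv2.imread('pics/s4.png')[170:240,250:350]; cv2.imwrite('pics/s4c.png',cv2.resize(im,None,fx=7,fy=7,interpolation=cv2.INTER_CUBIC))
im=cv2.imread('pics/w4.png')[80:340,160:480]; cv2.imwrite('pics/w4c.png',cv2.resize(im,None,fx=2.3,fy=2.3,interpolation=cv2.INTER_CUBIC))
E
```

```text
[506.96330621 -19.02902095 -13.96981122] [0.19327975 0.08460798 0.55416166]
```

View pics/s4c.png

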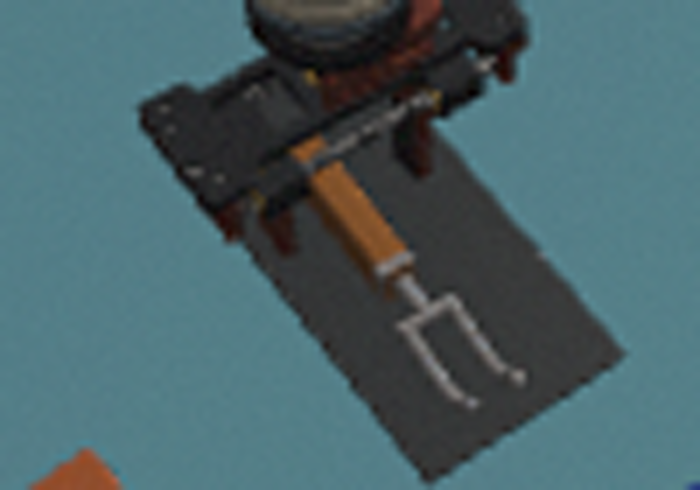

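View pics/w4c.png

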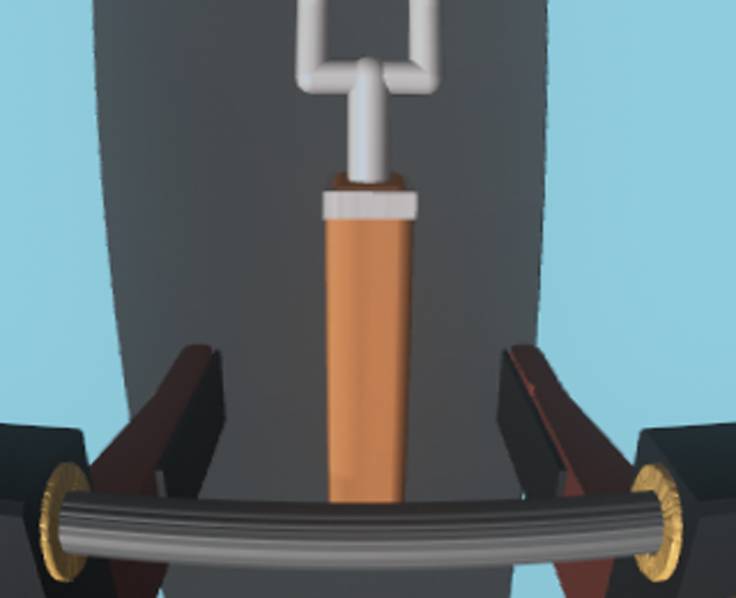

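Emit:
drive_tool([
  [[0, 0, 0.2], [0, 0, 0]],
  [[0, 0, 0.4], [0, 0, 0]],
  [[0, 0, 0.4], [0, 0, 0]],
])

```text
clock: 5.95
tcp_pos: [506.9, -19.0, -18.0]
orientation: [-3.141, 0.079, 0.001]
contact_force: [0.3, -0.3, -0.4]
finger_gap: 69.4
```

Emit:
drive_tool([
  [[0, 0, 0.2], [0, 0, 0]],
  [[0, 0, 0.4], [0, 0, 0]],
  [[0, 0, 0.4], [0, 0, 0]],
])

```text
clock: 6.32
tcp_pos: [506.8, -19.0, -22.0]
orientation: [-3.141, 0.079, 0.001]
contact_force: [-0.1, -0.1, -0.2]
finger_gap: 69.7
```

Emit:
drive_tool([
  [[0, 0, 0.2], [0, 0, 0]],
  [[0, 0, 0.3], [0, 0, 0]],
  [[0, 0, 0.3], [0, 0, 0]],
])

```text
clock: 6.7
tcp_pos: [507.0, -19.0, -24.9]
orientation: [-3.141, 0.079, 0.0]
contact_force: [-0.6, 0.7, -0.5]
finger_gap: 70.1
```

Emit:
drive_tool([
  [[0, 0, 0.15], [0, 0, 0]],
  [[0, 0, 0.3], [0, 0, 0]],
  [[0, 0, 0.3], [0, 0, 0]],
])

```text
clock: 7.08
tcp_pos: [506.9, -19.0, -28.0]
orientation: [-3.141, 0.079, 0.0]
contact_force: [0.3, -0.1, 0.1]
finger_gap: 69.9
```

```bash
python3 - <<'E'
from h import *
o,c=snap('scene','s5'); snap('wrist','w5'); print(o['tcp_pos'],o['contact_force'])
im=cv2.imread('pics/s5.png')[170:240,250:350]; cv2.imwrite('pics/s5c.png',cv2.resize(im,None,fx=7,fy=7,interpolation=cv2.INTER_CUBIC))
E
```

```text
[506.93790734 -19.01239386 -27.95995167] [ 0.26698097 -0.06431089  0.09760768]
```

View pics/w5.png

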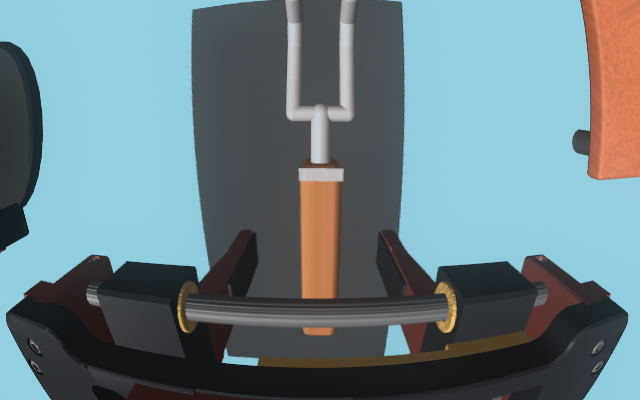

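View pics/s5c.png

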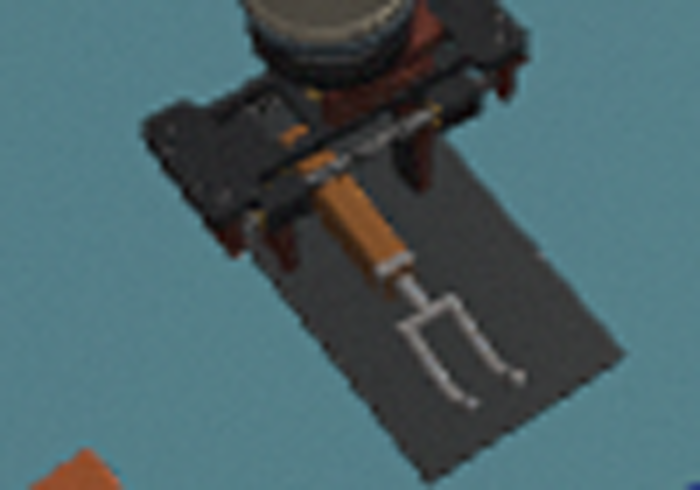

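Emit:
drive_tool([
  [[0, 0, 0.15], [0, 0, 0]],
  [[0, 0, 0.3], [0, 0, 0]],
  [[0, 0, 0.3], [0, 0, 0]],
])

```text
clock: 7.55
tcp_pos: [506.9, -19.1, -31.0]
orientation: [-3.141, 0.079, 0.0]
contact_force: [-0.1, 0.4, -0.3]
finger_gap: 70.3
```

Emit:
drive_tool([
  [[0, 0, 0], [0, 0, 0]],
  [[0, 0, 0], [0, 0, 0]],
  [[0, 0, 0], [0, 0, 0]],
  [[0, 0, 0], [0, 0, 0]],
  [[0, 0, 0], [0, 0, 0]],
  [[0, 0, 0], [0, 0, 0]],
  [[0, 0, 0], [0, 0, 0]],
], hand=0, grip_force=55)

```text
clock: 8.43
tcp_pos: [507.1, -19.1, -30.8]
orientation: [3.141, -0.079, 0.0]
contact_force: [-0.5, -1.0, 1.2]
finger_gap: 20.2
```

```bash
python3 - <<'E'
from h import *
o,c=snap('wrist','w6'); print(o['tcp_pos'],o['contact_force'],o['finger_gap'])
E
```

```text
[507.05722462 -19.09152128 -30.80124968] [-0.48406649 -1.038809    1.24653374] 20.184505879873008
```

View pics/w6.png

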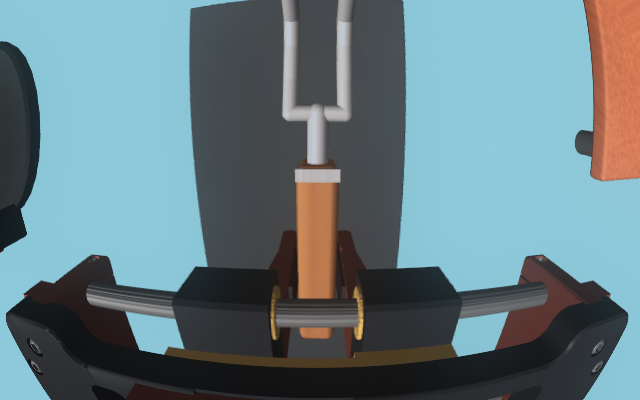

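Gap is 20.2 mm and the pads straddle the handle at (317,265), so the grip is good. Now lift and look at the lid from close by.

Emit:
drive_tool([
  [[0, 0, -1], [0, 0, 0]],
  [[0, 0, -3], [0, 0, 0]],
  [[0, 0, -6], [0, 0, 0]],
  [[0, 0, -10], [0, 0, 0]],
  [[0, 0, -14], [0, 0, 0]],
  [[0, -1, -18], [0, 0, 0]],
  [[0.5, -4, -20], [0, 0, 0]],
  [[1, -8, -20], [0, 0, 0]],
  [[1.8, -12, -20], [0, 0, 0]],
  [[2.4, -15.5, -20], [0, 0, 0]],
  [[2.4, -17, -20], [0, 0, 0]],
  [[2.4, -17, -20], [0, 0, 0]],
])

```text
clock: 9.98
tcp_pos: [539.0, 149.9, 169.2]
orientation: [3.14, -0.076, -0.001]
contact_force: [-0.7, -0.1, -0.9]
finger_gap: 19.9
```

```bash
python3 - <<'E'
from h import *
o,c=snap('wrist','w7'); print(o['tcp_pos'],o['orientation'],o['contact_force'],o['moment'],o['finger_gap'])
snap('scene','s7');snap('top','t7')
E
```

```text
[538.98983376 149.87676137 169.19282317] [ 3.14034781e+00 -7.63991649e-02 -8.21576758e-04] [-0.66384706 -0.1460026  -0.94127434] [ 0.05048036  0.05594885 -0.00971198] 19.89904862486184
```

View pics/w7.png

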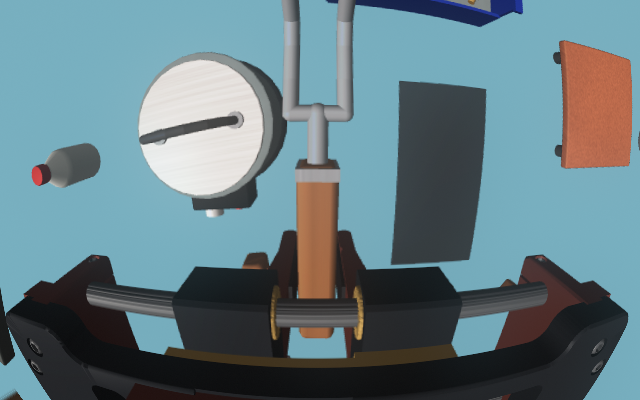

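View pics/s7.png

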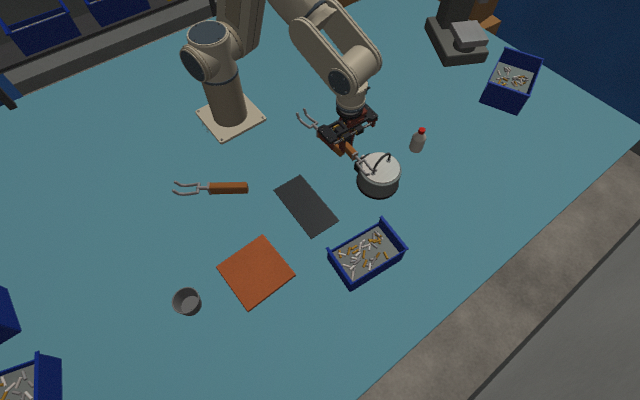

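The lifter is held exactly as gripped, with the crossbar still at row 113. The lid plate centre is near (203,124) and the loop feet near (236,119) and (158,140). Measuring now.

```bash
python3 - <<'E'
from h import *
from scipy.optimize import least_squares
np.set_printoptions(precision=1,suppress=True)
def circ(P):
    f=lambda q:np.hypot(P[:,0]-q[0],P[:,1]-q[1])-q[2]
    r=least_squares(f,[P[:,0].mean(),P[:,1].mean(),66],loss='soft_l1'); return r.x,np.abs(r.fun).mean()
for n,fn,cen in (('wrist','w7',(203,124)),('wrist','w1',(92,78)),('top','top0',(240,183)),('scene','scene0',(380,167))):
    o,c=load(fn); 
    g=cv2.cvtColor(c['color'],cv2.COLOR_RGB2HSV); v=g[int(cen[1])+8,int(cen[0])]; 
    m=mask(c,(0,0,max(0,int(v[2])-45)),(180,60,255))
    for k in blobs(m,300):
        if cv2.pointPolygonTest(cv2.convexHull(k),cen,False)>=0:
            h=cv2.convexHull(k)
            for z in (85,91): 
                P=np.array([onz(n,c,o,p[0],z)[:2] for p in h]); print(fn,v,z,*circ(P))
    im=cv2.cvtColor(c['color'],cv2.COLOR_RGB2BGR)[int(cen[1])-80 if cen[1]>80 else 0:int(cen[1])+80,max(0,int(cen[0])-90):int(cen[0])+90]
    cv2.imwrite('pics/lid_%s.png'%fn,cv2.resize(im,None,fx=4,fy=4,interpolation=cv2.INTER_CUBIC)[:600])
    print(max(0,int(cen[0])-90),int(cen[1])-80)
E
```

```text
w7 [ 15   7 235] 85 [609.2 264.5  66.8] 0.11658096099699637
w7 [ 15   7 235] 91 [609.3 262.   65.4] 0.11414057522639898
113 44
w1 [ 17   8 228] 85 [610.7 267.8  66.7] 0.15868277147882207
w1 [ 17   8 228] 91 [609.5 262.4  65.5] 0.15567822473641668
2 -2
top0 [ 14  31 155] 85 [612.8 262.6  66.7] 0.31136516432232986
top0 [ 14  31 155] 91 [611.7 261.6  66.4] 0.3100286711937103
150 103
scene0 [ 23  18 167] 85 [605.2 265.4  66.1] 0.37402892621566625
scene0 [ 23  18 167] 91 [607.9 261.7  65.7] 0.3719734653856544
290 87
```

View pics/lid_w7.png

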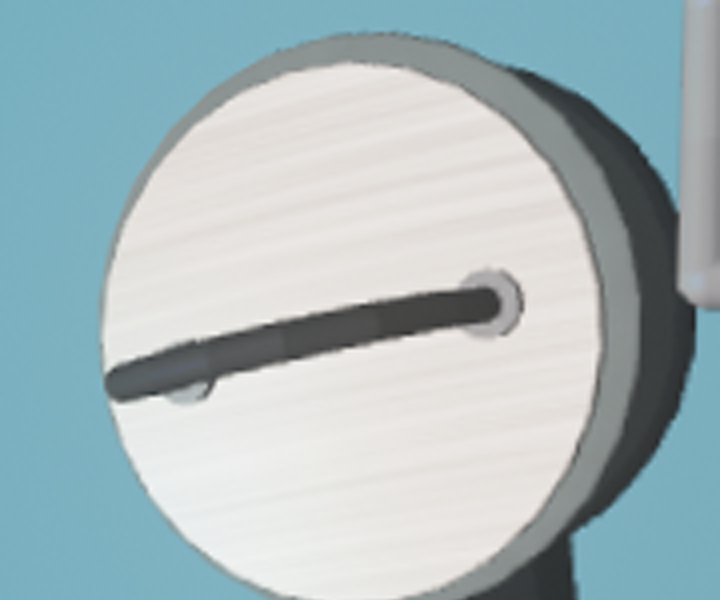

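View pics/lid_scene0.png

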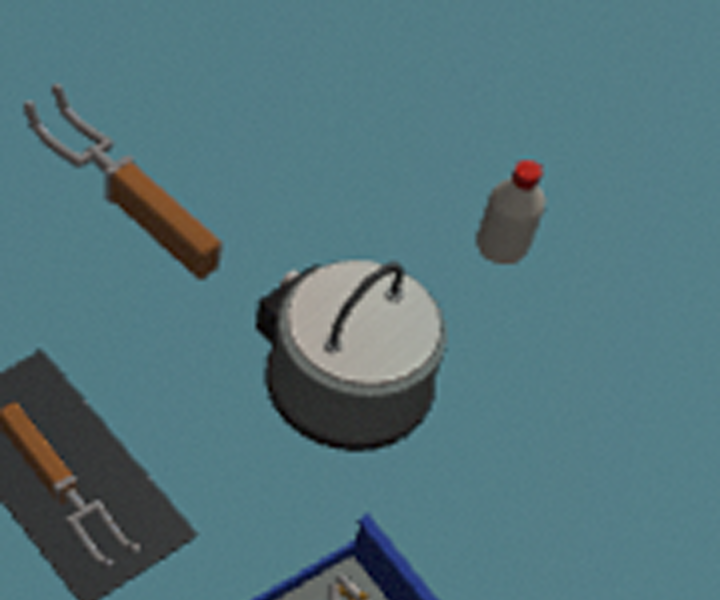

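View pics/lid_top0.png

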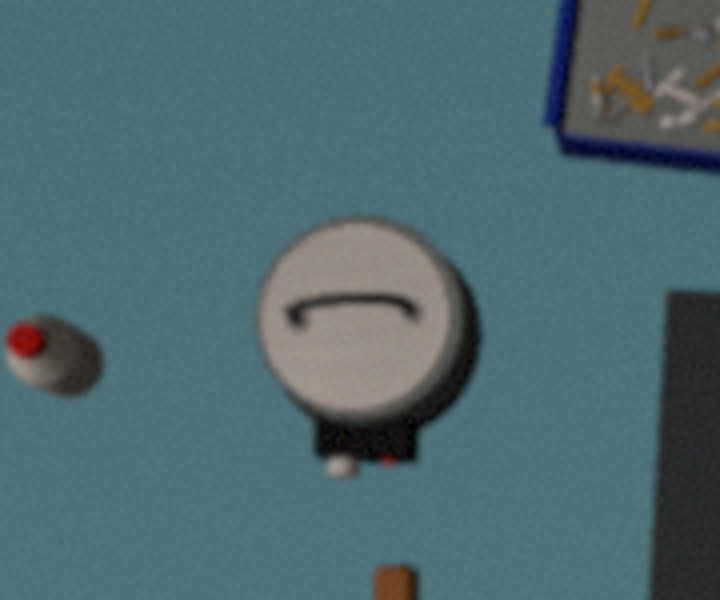

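```bash
python3 - <<'E'
from h import *
np.set_printoptions(precision=1,suppress=True)
o,c=load('w7')
a=onz('wrist',c,o,(235.3,119.7),92);b=onz('wrist',c,o,(160,138),92);d=b-a
print(a,b,'len',np.linalg.norm(d),'mid',(a+b)/2,'loop y dir deg',np.degrees(np.arctan2(d[1],d[0])))
for n,fn,p,q in (('top','top0',(150+297/4,103+318/4),(150+414/4,103+313/4)),('scene','scene0',(290+332/4,87+347/4),(290+394/4,87+293/4))):
    o,c=load(fn); A=onz(n,c,o,p,92);B=onz(n,c,o,q,92);D=A-B if n=='top' else B-A
    print(fn,A,B,np.linalg.norm(D),np.degrees(np.arctan2(D[1],D[0])))
y=np.radians(96); u=np.array([np.cos(y),np.sin(y),0])
C=np.array([609.5,262,0])
for n,fn in (('wrist','w7'),('top','top0'),('scene','scene0'),('wrist','w1')):
    o,c=load(fn); vis=cv2.cvtColor(c['color'],cv2.COLOR_RGB2BGR).copy()
    cen=proj(n,c,o,C+[0,0,91])
    vis=vis[:]; S=4; x0,y0=int(max(0,cen[0]-50)),int(max(0,cen[1]-50)); im=cv2.resize(vis[y0:y0+100,x0:x0+100],None,fx=S,fy=S,interpolation=cv2.INTER_CUBIC)
    for P,col in ((C+u*40+[0,0,91],(0,0,255)),(C-u*40+[0,0,91],(0,0,255)),(C+[0,0,156],(0,255,0)),(C+[0,0,152],(255,0,0)),):
        p=proj(n,c,o,P); cv2.circle(im,tuple(int((v-w+.5)*S) for v,w in zip(p,(x0,y0))),4,col,1)
    cv2.imwrite('pics/chk_%s.png'%fn,im)
ims=[cv2.imread('pics/chk_%s.png'%f) for f in('w7','top0','scene0','w1')]
cv2.imwrite('pics/chk.png',cv2.resize(np.vstack([np.hstack(ims[:2]),np.hstack(ims[2:])]),(600,600)))
E
```

```text
[613.1 221.3  92. ] [604.  301.3  92. ] len 80.48490782737676 mid [608.6 261.3  92. ] loop y dir deg 96.48219299786325
top0 [608.4 300.1  92. ] [613.6 218.8  92. ] 81.41795080178422 93.6786671989616
scene0 [615.4 219.5  92. ] [605.7 301.5  92. ] 82.64822998620252 96.73803881479196
```

View pics/chk.png

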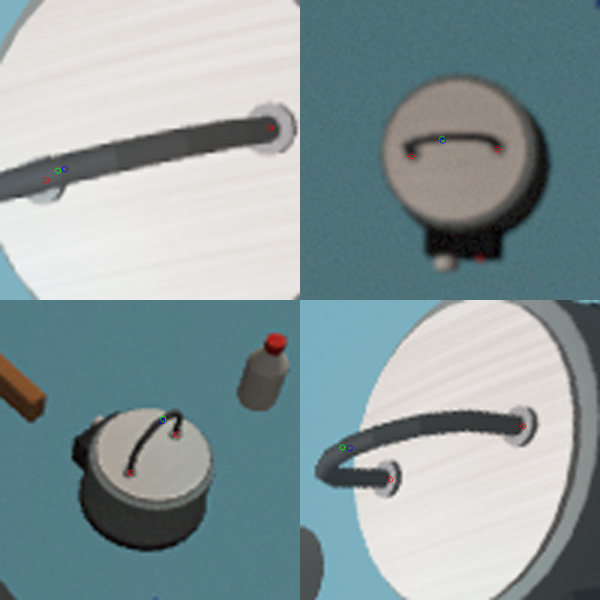

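Fits agree across the four views: lid centre is (609.5, 262), plate top z = 91, loop apex top about 156, and the lid's x axis is at +6°.

```bash
python3 - <<'E'
from h import *
go((442.4,244.4,169),6)
E
```

```text
clock 10.125 shift cm [-10.144  -9.087   0.015] turn [ 0.0004  0.0006 -0.1556]
```

Emit:
drive_tool([
  [[-2, -1.5, 0], [0, 0, -0.03]],
  [[-5, -4, 0], [0, 0, -0.07]],
  [[-8, -7, 0], [0, 0, -0.12]],
  [[-9.6, -8.6, 0], [0, 0, -0.15]],
  [[-10.1, -9.1, 0], [0, 0, -0.155]],
  [[-10.1, -9.1, 0], [0, 0, -0.155]],
  [[-10.1, -9.1, 0], [0, 0, -0.155]],
])

```text
clock: 11.0
tcp_pos: [443.7, 245.0, 169.2]
orientation: [3.137, 0.163, 0.0]
contact_force: [0.3, -0.6, -2.1]
finger_gap: 19.7
```

```bash
python3 - <<'E'
from h import *
o,c=snap('wrist','w8'); print(o['tcp_pos'],o['joint_positions'])
go((442.4,244.4,69),6)
E
```

```text
[443.66843699 244.97103889 169.22064412] [ 4.81120685e-01  2.68526127e-01  1.90001950e+00 -1.96089638e-04
  9.72856312e-01  1.94814441e+00]
clock 11.05 shift cm [-0.141  0.035 10.019] turn [ 0.0001 -0.0002 -0.0011]
```

View pics/w8.png

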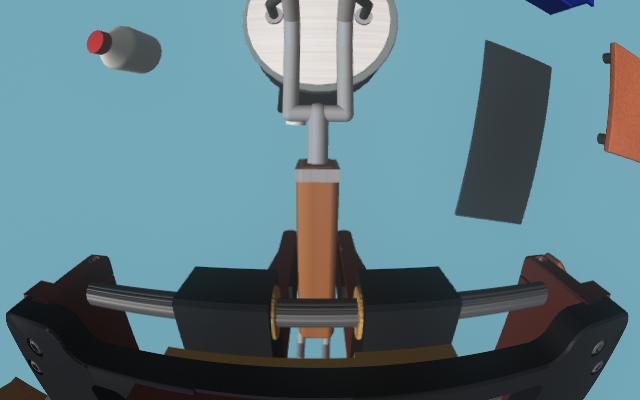

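The fork is centred between the loop feet: (273,16) and (364,16) give 318.5, and the fork is at 318. The yaw is right. Descending.

Emit:
drive_tool([
  [[-0.1, 0, 2], [0, 0, 0]],
  [[-0.1, 0, 5], [0, 0, 0]],
  [[-0.1, 0, 8], [0, 0, 0]],
  [[-0.1, 0, 9.6], [0, 0, 0]],
  [[-0.1, 0, 10], [0, 0, 0]],
  [[-0.1, 0, 10], [0, 0, 0]],
])

```text
clock: 11.8
tcp_pos: [442.8, 245.5, 69.6]
orientation: [-3.137, -0.164, -0.001]
contact_force: [-0.0, 0.2, -1.7]
finger_gap: 19.9
```

```bash
python3 - <<'E'
from h import *
np.set_printoptions(precision=1,suppress=True)
o,c=snap('wrist','w9'); snap('scene','s9'); print(o['tcp_pos'],o['contact_force'])
A=R.from_rotvec(o['orientation']).as_matrix()
for n,fn in (('scene','s9'),):
    o2,c=load(fn)
    for x in (74,134): print(x,proj(n,c,o,o['tcp_pos']+A@np.array([x,0,-50+(4 if x==74 else -13)])))
    print('apex under',proj(n,c,o,(609.5,262,148)))
im=cv2.imread('pics/s9.png')[100:220,310:440]; cv2.imwrite('pics/s9c.png',cv2.resize(im,None,fx=5,fy=5,interpolation=cv2.INTER_CUBIC))
E
```

```text
[442.8 245.5  69.6] [-0.   0.2 -1.7]
74 [362.1 146.8]
134 [375.5 153.6]
apex under [383.5 156.7]
```

View pics/w9.png

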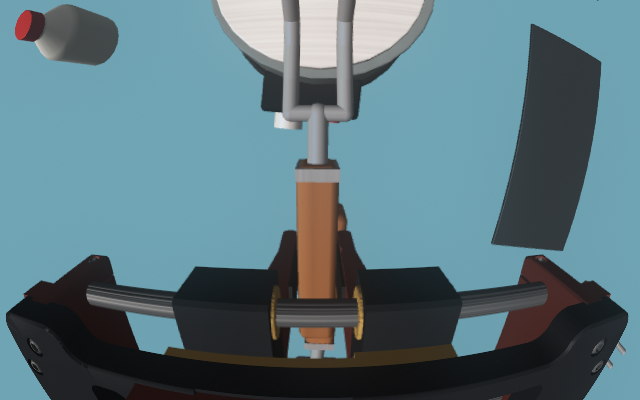

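View pics/s9c.png

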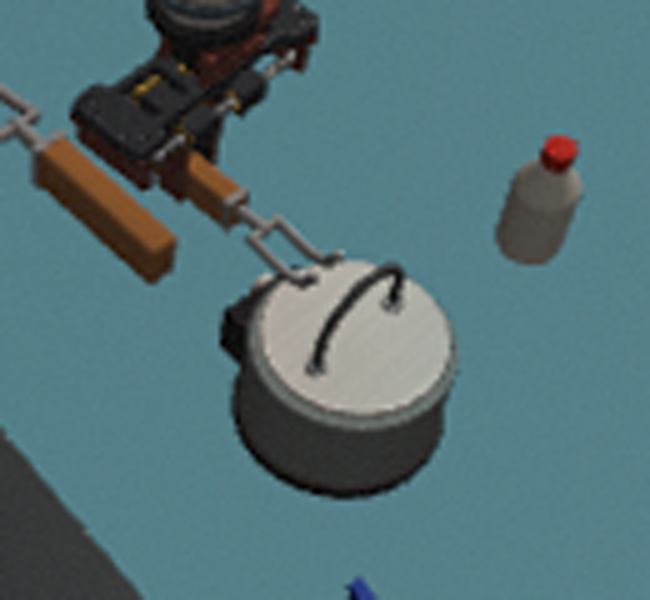

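Emit:
drive_tool([
  [[1, 0.05, 0], [0, 0, 0]],
  [[2.2, 0.1, 0], [0, 0, 0]],
  [[3.4, 0.1, 0], [0, 0, 0]],
  [[4.6, 0.1, 0], [0, 0, 0]],
  [[5.5, 0.1, 0], [0, 0, 0]],
  [[5.9, 0.1, 0], [0, 0, 0]],
  [[5.9, 0.1, 0], [0, 0, 0]],
])

```text
clock: 12.78
tcp_pos: [501.0, 250.5, 69.0]
orientation: [3.137, 0.164, -0.0]
contact_force: [0.4, 0.9, -2.5]
finger_gap: 19.8
```

```bash
python3 - <<'E'
from h import *
np.set_printoptions(precision=1,suppress=True)
o,c=snap('wrist','w10'); snap('scene','s10'); print(o['tcp_pos'],o['contact_force'],o['moment'])
im=cv2.imread('pics/s10.png')[100:220,310:440]; cv2.imwrite('pics/s10c.png',cv2.resize(im,None,fx=5,fy=5,interpolation=cv2.INTER_CUBIC))
E
```

```text
[501.  250.5  69. ] [ 0.4  0.9 -2.5] [ 0.1  0.1 -0.1]
```

View pics/w10.png

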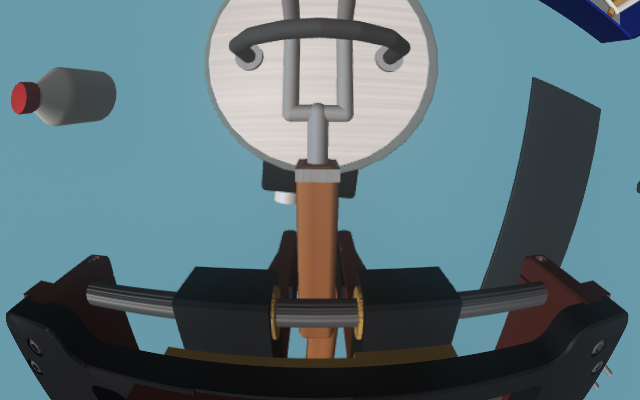

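View pics/s10c.png

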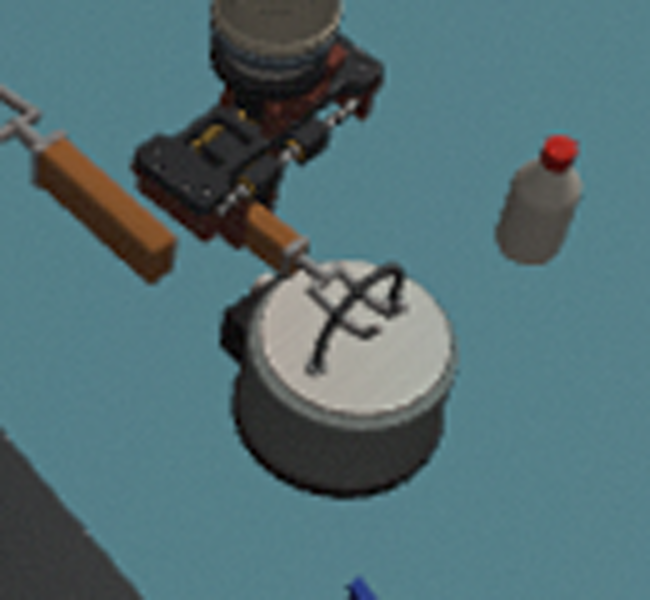

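The fork is through the loop and centred: feet at (249,57) and (389,57), fork at 318. The tips are beyond the bar. Raising gently.

Emit:
drive_tool([
  [[0, 0, -0.7], [0, 0, 0]],
  [[0, 0, -1.4], [0, 0, 0]],
  [[0, 0, -2], [0, 0, 0]],
  [[0, 0, -2.4], [0, 0, 0]],
  [[0, 0, -2.6], [0, 0, 0]],
  [[0, 0, -2.8], [0, 0, 0]],
  [[0, 0, -3], [0, 0, 0]],
  [[0, 0, -3], [0, 0, 0]],
])

```text
clock: 13.88
tcp_pos: [501.0, 250.5, 99.1]
orientation: [3.137, 0.165, -0.0]
contact_force: [-0.3, 0.3, -2.6]
finger_gap: 19.8
```

```bash
python3 - <<'E'
from h import *
np.set_printoptions(precision=2,suppress=True)
o,c=snap('wrist','w11'); snap('scene','s11'); print(o['tcp_pos'],o['orientation'],o['contact_force'],o['moment'])
im=cv2.imread('pics/s11.png')[100:220,310:440]; cv2.imwrite('pics/s11c.png',cv2.resize(im,None,fx=5,fy=5,interpolation=cv2.INTER_CUBIC))
E
```

```text
[500.96 250.54  99.12] [ 3.14  0.16 -0.  ] [-0.27  0.26 -2.59] [-0.02  0.24 -0.05]
```

View pics/w11.png

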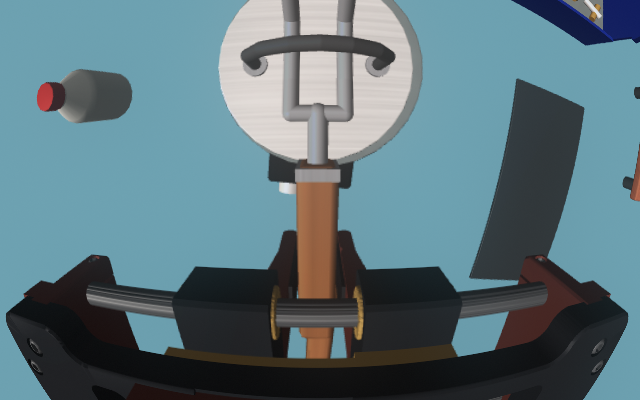

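View pics/s11c.png

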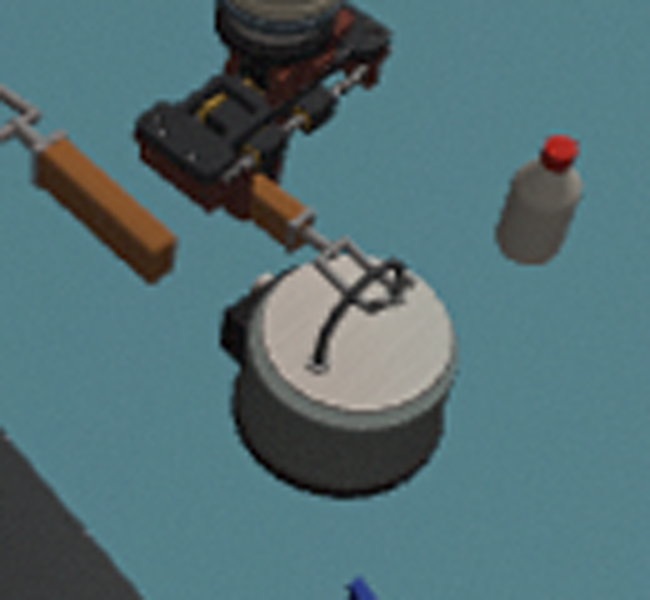

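Emit:
drive_tool([
  [[0, 0, -0.3], [0, 0, 0]],
  [[0, 0, -0.6], [0, 0, 0]],
  [[0, 0, -0.9], [0, 0, 0]],
  [[0, 0, -1.2], [0, 0, 0]],
  [[0, 0, -1.5], [0, 0, 0]],
  [[0, 0, -1.5], [0, 0, 0]],
  [[0, 0, -1.5], [0, 0, 0]],
])

```text
clock: 14.85
tcp_pos: [501.0, 250.5, 114.1]
orientation: [3.137, 0.164, -0.0]
contact_force: [0.2, -1.0, -3.8]
finger_gap: 19.9
```

```bash
python3 - <<'E'
from h import *
np.set_printoptions(precision=2,suppress=True)
o,c=snap('wrist','w12'); snap('scene','s12'); print(o['tcp_pos'],o['orientation'],o['contact_force'],o['moment'])
im=cv2.imread('pics/s12.png')[100:220,310:440]; cv2.imwrite('pics/s12c.png',cv2.resize(im,None,fx=5,fy=5,interpolation=cv2.INTER_CUBIC))
E
```

```text
[500.97 250.51 114.13] [ 3.14  0.16 -0.  ] [ 0.17 -0.95 -3.77] [-0.02  0.26 -0.04]
```

View pics/w12.png

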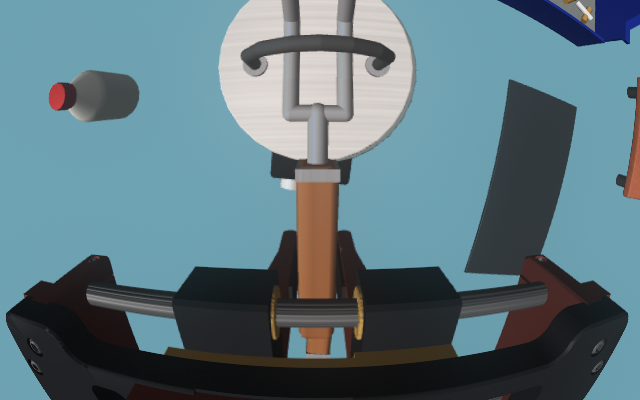

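View pics/s12c.png

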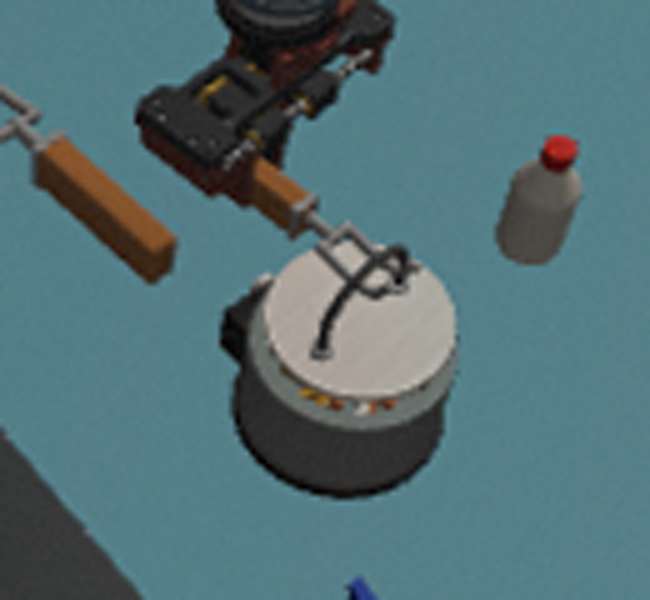

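The lid hangs level, with the loop feet level at (255,65) and (378,65) in the wrist view. The warmer's inside shows under it in the scene view. Going straight up, then across.

Emit:
drive_tool([
  [[0, 0, -0.4], [0, 0, 0]],
  [[0, 0, -1.2], [0, 0, 0]],
  [[0, 0, -2.2], [0, 0, 0]],
  [[0, 0, -3.4], [0, 0, 0]],
  [[0, 0, -4.6], [0, 0, 0]],
  [[0, 0, -5.8], [0, 0, 0]],
  [[0, 0, -6.8], [0, 0, 0]],
  [[0, 0, -7.6], [0, 0, 0]],
  [[0, 0, -8], [0, 0, 0]],
  [[0, 0, -8], [0, 0, 0]],
])

```text
clock: 16.2
tcp_pos: [501.1, 250.6, 194.3]
orientation: [-3.137, -0.165, -0.0]
contact_force: [0.6, 0.2, -3.9]
finger_gap: 19.6
```

```bash
python3 - <<'E'
from h import *
from scipy.optimize import least_squares
np.set_printoptions(precision=2,suppress=True)
o,c=snap('wrist','w13'); print(o['tcp_pos'],o['orientation'],o['contact_force'],o['moment'])
A=R.from_rotvec(o['orientation']).as_matrix()
z=o['tcp_pos'][2]-6
m=mask(c,(0,0,170),(180,60,255))
for k in blobs(m,3000)[:2]:
    P=np.array([A.T@(onz('wrist',c,o,p[0],z)-o['tcp_pos']) for p in cv2.convexHull(k)if p[0][1]>3])
    r=least_squares(lambda q:np.hypot(P[:,0]-q[0],P[:,1]-q[1])-q[2],[108,0,66],loss='soft_l1'); print('lid in tool',r.x,np.abs(r.fun).mean())
d=np.array([641,-284.2])-(o['tcp_pos']+A@np.array([r.x[0],r.x[1],0]))[:2]
print('move world',d,'tool',A.T@np.array([d[0],d[1],0]))
E
```

```text
[501.07 250.59 194.29] [-3.14 -0.16 -0.  ] [ 0.63  0.23 -3.94] [0.01 0.26 0.04]
lid in tool [108.46  -3.68  64.49] 1.4416434044158397
lid in tool [108.03   0.33  64.26] 1.287576466948871
move world [  32.45 -545.76] tool [-24.81 546.16  -0.05]
```

View pics/w13.png

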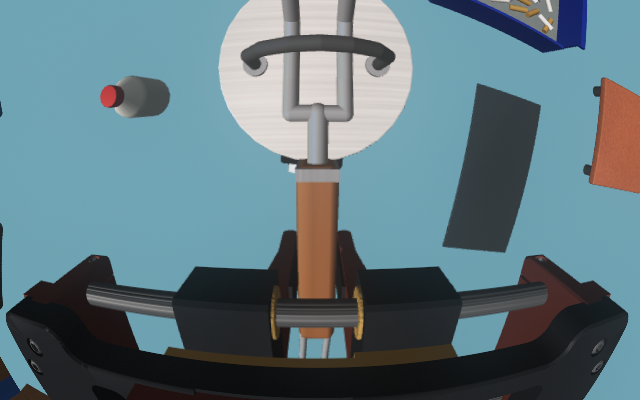

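Emit:
drive_tool([
  [[0, 0.7, 0], [0, 0, 0]],
  [[-0.1, 2, 0], [0, 0, 0]],
  [[-0.2, 3.8, 0], [0, 0, 0]],
  [[-0.3, 6, 0], [0, 0, 0]],
  [[-0.4, 8.5, 0], [0, 0, 0]],
  [[-0.5, 11, 0], [0, 0, 0]],
  [[-0.6, 13.5, 0], [0, 0, 0]],
  [[-0.7, 16, 0], [0, 0, 0]],
  [[-0.8, 18.5, 0], [0, 0, 0]],
  [[-0.9, 21, 0], [0, 0, 0]],
  [[-1.1, 23.5, 0], [0, 0, 0]],
  [[-1.2, 26, 0], [0, 0, 0]],
])

```text
clock: 17.75
tcp_pos: [515.7, -11.2, 194.2]
orientation: [3.137, 0.163, -0.0]
contact_force: [0.2, 0.1, -3.2]
finger_gap: 19.6
```

Emit:
drive_tool([
  [[-0.1, 2.5, 0], [0, 0, 0]],
  [[-0.2, 5, 0], [0, 0, 0]],
  [[-0.3, 7.5, 0], [0, 0, 0]],
  [[-0.4, 10, 0], [0, 0, 0]],
  [[-0.6, 12.5, 0], [0, 0, 0]],
  [[-0.7, 15, 0], [0, 0, 0]],
  [[-0.8, 17.5, 0], [0, 0, 0]],
  [[-0.9, 20, 0], [0, 0, 0]],
  [[-1, 22.5, 0], [0, 0, 0]],
  [[-1.1, 25, 0], [0, 0, 0]],
  [[-1.2, 27, 0], [0, 0, 0]],
  [[-1.3, 28, 0], [0, 0, 0]],
])

```text
clock: 19.25
tcp_pos: [532.4, -290.5, 194.1]
orientation: [-3.137, -0.163, 0.0]
contact_force: [-0.3, -0.0, -3.9]
finger_gap: 19.9
```

Emit:
drive_tool([
  [[0, 0.4, 0], [0, 0, 0]],
  [[0, 0.6, 0], [0, 0, 0]],
  [[0, 0.6, 0], [0, 0, 0]],
  [[0, 0.6, 0], [0, 0, 0]],
  [[0, 0.6, 0], [0, 0, 0]],
  [[0, 0.6, 0], [0, 0, 0]],
  [[0, 0.6, 0], [0, 0, 0]],
])

```text
clock: 20.12
tcp_pos: [533.3, -295.0, 194.2]
orientation: [-3.137, -0.165, 0.0]
contact_force: [-0.1, -0.6, -3.3]
finger_gap: 19.4
```

```bash
python3 - <<'E'
from h import *
np.set_printoptions(precision=2,suppress=True)
o,c=snap('wrist','w14'); print(o['tcp_pos'],o['orientation'],o['contact_force'],o['moment'])
snap('top','t14');snap('scene','s14')
A=R.from_rotvec(o['orientation']).as_matrix(); print('lid',(o['tcp_pos']+A@np.array([108,0,0])))
E
```

```text
[ 533.28 -294.99  194.18] [-3.14 -0.16  0.  ] [-0.13 -0.6  -3.34] [ 0.08  0.23 -0.02]
lid [ 640.68 -283.68  194.18]
```

View pics/w14.png

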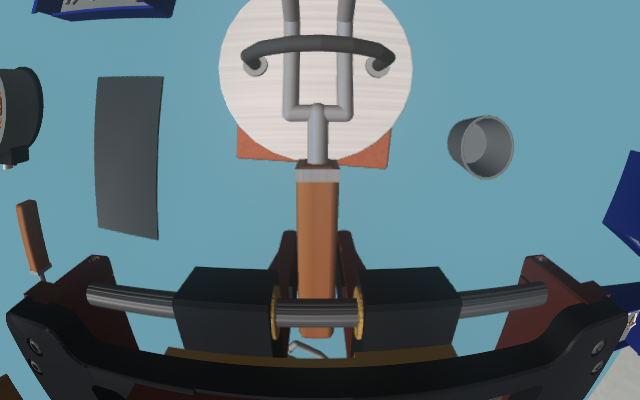

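View pics/s14.png

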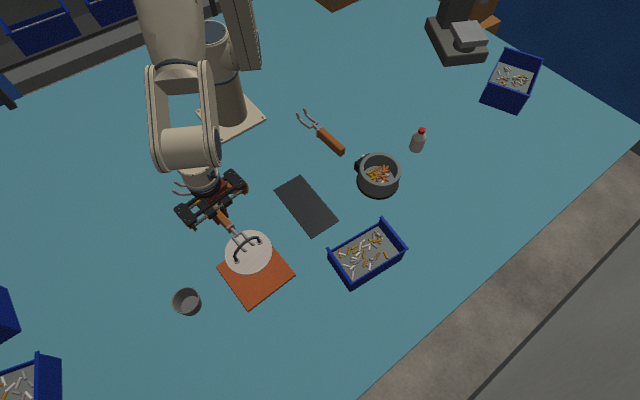

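The lid is over the tile with its centre at about (641,-284). It still sits the same way on the fork.

Emit:
drive_tool([
  [[0, 0, 0.5], [0, 0, 0]],
  [[0, 0, 1.5], [0, 0, 0]],
  [[0, 0, 3], [0, 0, 0]],
  [[0, 0, 4.8], [0, 0, 0]],
  [[0, 0, 6.6], [0, 0, 0]],
  [[0, 0, 8.4], [0, 0, 0]],
  [[0, 0, 10], [0, 0, 0]],
  [[0, 0, 11.2], [0, 0, 0]],
  [[0, 0, 12], [0, 0, 0]],
  [[0, 0, 12.2], [0, 0, 0]],
  [[0, 0, 12.2], [0, 0, 0]],
])

```text
clock: 21.65
tcp_pos: [533.5, -295.2, 72.5]
orientation: [3.137, 0.165, 0.001]
contact_force: [-0.2, -0.5, -3.8]
finger_gap: 19.6
```

```bash
python3 - <<'E'
from h import *
np.set_printoptions(precision=2,suppress=True)
o,c=snap('wrist','w15'); print(o['tcp_pos'],o['orientation'],o['contact_force'],o['moment'])
snap('scene','s15')
k=[b for b in blobs(mask(c,(3,90,50),(18,255,255)),100)]
for b in k[:3]: print(cv2.boundingRect(b))
im=cv2.imread('pics/s15.png')[200:330,170:330]; cv2.imwrite('pics/s15c.png',cv2.resize(im,None,fx=4.5,fy=4.5,interpolation=cv2.INTER_CUBIC))
for P in ((725.6,-191.9),(734.9,-372.6),(555.6,-374.3),(546.7,-196.8)): print(proj('wrist',c,o,(*P,40)))
E
```

```text
[ 533.53 -295.21   72.47] [3.14 0.16 0.  ] [-0.24 -0.54 -3.81] [-0.01  0.24  0.03]
(200, 0, 236, 299)
(158, 324, 245, 44)
(498, 301, 66, 48)
[214.7  -32.61]
[438.79 -19.63]
[417.47 192.6 ]
[199.13 181.18]
```

View pics/w15.png

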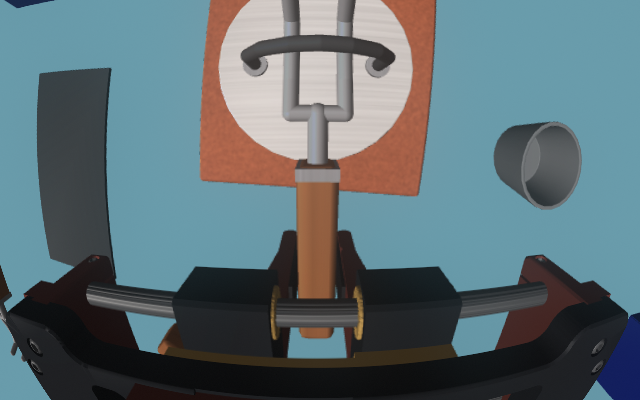

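View pics/s15c.png

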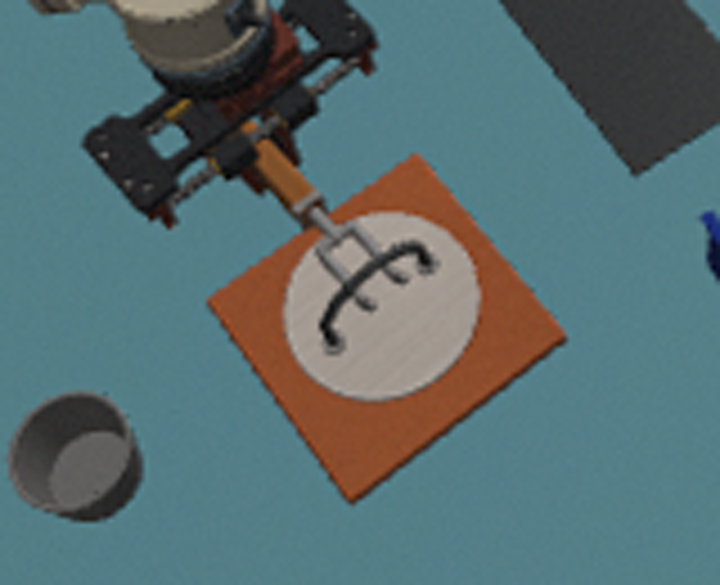

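The tile's near corners at (200,180) and (418,195) match the measured stand pose, and the lid is centred. Lowering slowly now.

Emit:
drive_tool([
  [[0, 0, 0.3], [0, 0, 0]],
  [[0, 0, 0.6], [0, 0, 0]],
  [[0, 0, 0.9], [0, 0, 0]],
  [[0, 0, 1.1], [0, 0, 0]],
  [[0, 0, 1.3], [0, 0, 0]],
  [[0, 0, 1.4], [0, 0, 0]],
  [[0, 0, 1.4], [0, 0, 0]],
  [[0, 0, 1.4], [0, 0, 0]],
])

```text
clock: 22.75
tcp_pos: [533.3, -295.1, 58.2]
orientation: [3.137, 0.165, 0.0]
contact_force: [-0.4, -1.1, -2.6]
finger_gap: 20.0
```

Emit:
drive_tool([
  [[0, 0, 0.2], [0, 0, 0]],
  [[0, 0, 0.4], [0, 0, 0]],
  [[0, 0, 0.6], [0, 0, 0]],
  [[0, 0, 0.8], [0, 0, 0]],
  [[0, 0, 1], [0, 0, 0]],
  [[0, 0, 1], [0, 0, 0]],
  [[0, 0, 1], [0, 0, 0]],
])

```text
clock: 23.62
tcp_pos: [533.3, -295.1, 48.2]
orientation: [3.137, 0.165, 0.0]
contact_force: [-0.6, -0.2, -1.1]
finger_gap: 19.8
```

```bash
python3 - <<'E'
from h import *
np.set_printoptions(precision=2,suppress=True)
o,c=snap('wrist','w16'); print(o['tcp_pos'],o['orientation'],o['contact_force'],o['moment'])
snap('scene','s16')
im=cv2.imread('pics/s16.png')[200:330,170:330]; cv2.imwrite('pics/s16c.png',cv2.resize(im,None,fx=4.5,fy=4.5,interpolation=cv2.INTER_CUBIC))
E
```

```text
[ 533.33 -295.08   48.21] [3.14 0.16 0.  ] [-0.55 -0.23 -1.14] [ 0.03 -0.04 -0.02]
```

View pics/w16.png

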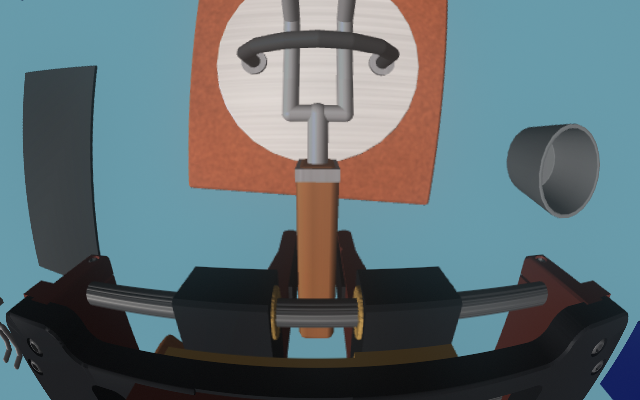

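View pics/s16c.png

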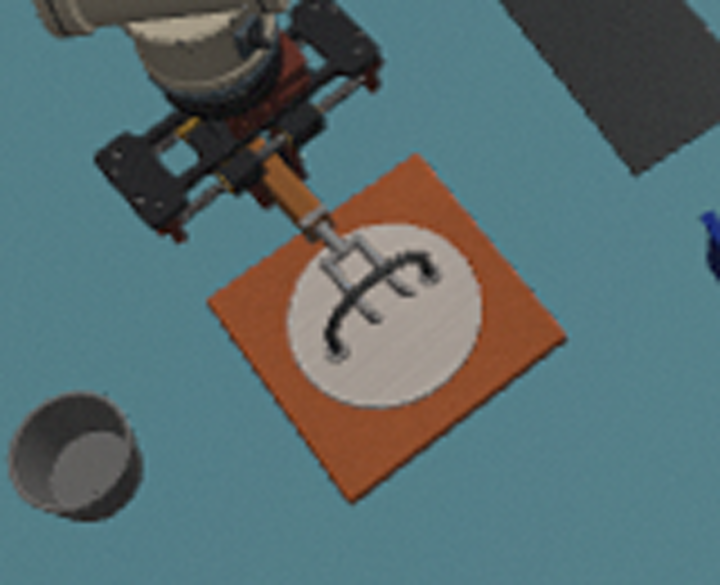

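The lid is down (moment back to about 0), but the upturned tips would still catch the loop. I'll lower the fork 18 mm more, to the same clearance as at insertion, then draw it straight back.

Emit:
drive_tool([
  [[0, 0, 0.5], [0, 0, 0]],
  [[0, 0, 1], [0, 0, 0]],
  [[0, 0, 1.5], [0, 0, 0]],
  [[0, 0, 1.8], [0, 0, 0]],
  [[0, 0, 1.8], [0, 0, 0]],
  [[0, 0, 1.8], [0, 0, 0]],
])

```text
clock: 24.48
tcp_pos: [533.4, -295.1, 30.2]
orientation: [3.137, 0.165, 0.0]
contact_force: [-0.3, 0.0, -1.1]
finger_gap: 19.5
```

Emit:
drive_tool([
  [[-0.5, 0, 0], [0, 0, 0]],
  [[-1.5, 0, 0], [0, 0, 0]],
  [[-2.7, 0, 0], [0, 0, 0]],
  [[-3.9, 0, 0], [0, 0, 0]],
  [[-5.1, 0, 0], [0, 0, 0]],
  [[-6.2, 0, 0], [0, 0, 0]],
  [[-7, 0, 0], [0, 0, 0]],
  [[-7.3, 0, 0], [0, 0, 0]],
  [[-7.3, 0, 0], [0, 0, 0]],
])

```text
clock: 25.6
tcp_pos: [460.7, -302.8, 30.2]
orientation: [3.137, 0.164, 0.0]
contact_force: [0.2, 0.8, -1.0]
finger_gap: 19.7
```

```bash
python3 - <<'E'
from h import *
np.set_printoptions(precision=2,suppress=True)
o,c=snap('wrist','w17'); print(o['tcp_pos'],o['orientation'],o['contact_force'],o['moment'])
snap('scene','s17')
im=cv2.imread('pics/s17.png')[180:330,170:330]; cv2.imwrite('pics/s17c.png',cv2.resize(im,None,fx=4,fy=4,interpolation=cv2.INTER_CUBIC))
E
```

```text
[ 460.73 -302.83   30.23] [3.14 0.16 0.  ] [ 0.19  0.77 -0.98] [0.06 0.07 0.01]
```

View pics/s17c.png

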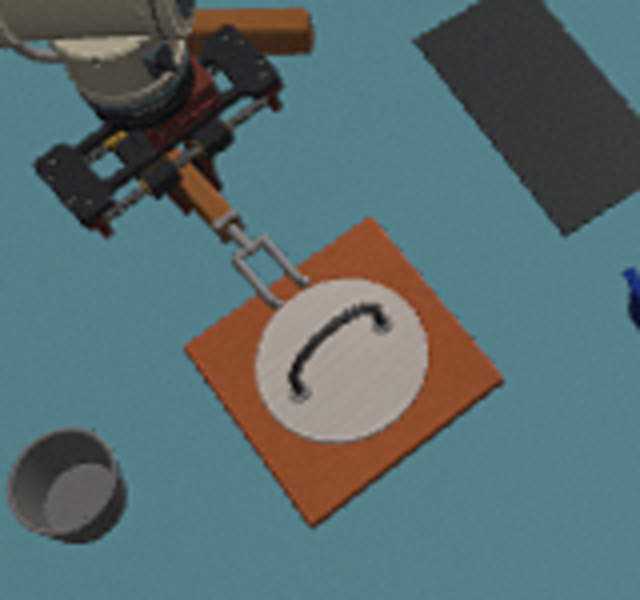

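View pics/w17.png

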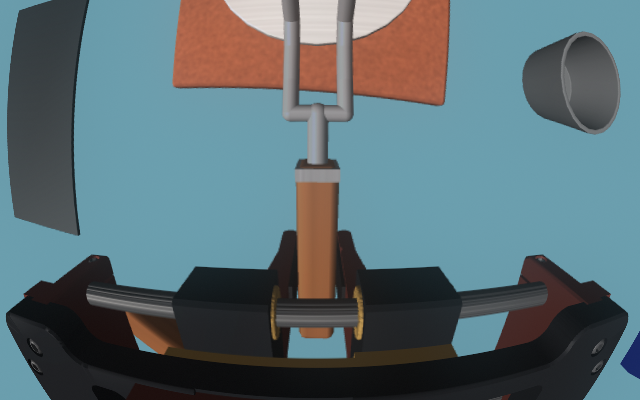

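The lifter is out and the lid sits flat near the middle of the tile. Now back to the mat.

Emit:
drive_tool([
  [[-0.5, 0, -1], [0, 0, 0]],
  [[-1, 0, -4], [0, 0, 0]],
  [[-1, 0, -8], [0, 0, 0]],
  [[-1, 0, -11], [0, 0, 0]],
  [[-1, 0, -12], [0, 0, 0]],
  [[-1, 0, -12], [0, 0, 0]],
])

```text
clock: 26.45
tcp_pos: [450.8, -303.8, 150.5]
orientation: [3.137, 0.165, 0.001]
contact_force: [-0.3, -0.3, -2.2]
finger_gap: 19.5
```

```bash
python3 - <<'E'
from h import *
go((488,-8.5,150),-2)
go((488,-8.5,-30),-2)
E
```

```text
clock 26.45 shift cm [  6.789 -28.979   0.037] turn [ 0.0006 -0.0008  0.1398]
clock 26.45 shift cm [  6.775 -28.991  18.037] turn [ 0.0006 -0.0008  0.1398]
```

Emit:
drive_tool([
  [[0.3, -1.5, 0], [0, 0, 0]],
  [[1, -4.5, 0], [0, 0, 0.02]],
  [[1.9, -8, 0], [0, 0, 0.04]],
  [[2.8, -12, 0], [0, 0, 0.06]],
  [[3.8, -16, 0], [0, 0, 0.08]],
  [[4.7, -20, 0], [0, 0, 0.1]],
  [[5.6, -24, 0], [0, 0, 0.12]],
  [[6.3, -27, 0], [0, 0, 0.14]],
  [[6.7, -28.6, 0], [0, 0, 0.14]],
  [[6.8, -29, 0], [0, 0, 0.14]],
  [[6.8, -29, 0], [0, 0, 0.14]],
])

```text
clock: 27.82
tcp_pos: [487.8, -8.5, 149.8]
orientation: [3.141, -0.055, -0.001]
contact_force: [0.4, -0.2, -2.1]
finger_gap: 19.5
```

```bash
python3 - <<'E'
from h import *
o,c=snap('wrist','w18'); print(o['tcp_pos'],o['contact_force'])
go((488,-8.5,-15),-2)
E
```

```text
[487.75060075  -8.51351316 149.84862732] [ 0.44107488 -0.18468904 -2.05619143]
clock 27.875 shift cm [ 0.028 -0.036 16.495] turn [ 0.0002  0.0005 -0.0007]
```

View pics/w18.png

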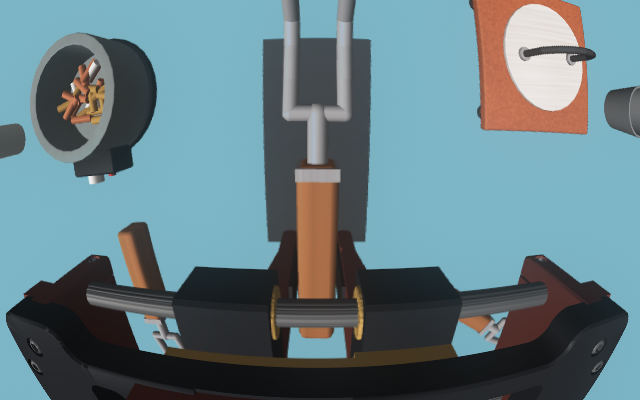

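The lifter is over the mat and aligned with it: mat edges at 263 and 371 px, lifter at 318. Lowering.

Emit:
drive_tool([
  [[0, 0, 2], [0, 0, 0]],
  [[0, 0, 5.5], [0, 0, 0]],
  [[0, 0, 9.5], [0, 0, 0]],
  [[0, 0, 13], [0, 0, 0]],
  [[0, 0, 15.2], [0, 0, 0]],
  [[0, 0, 16.4], [0, 0, 0]],
  [[0, 0, 17], [0, 0, 0]],
  [[0, 0, 17], [0, 0, 0]],
])

```text
clock: 28.88
tcp_pos: [488.3, -8.4, -19.6]
orientation: [3.141, -0.056, 0.0]
contact_force: [-0.6, 0.1, -1.1]
finger_gap: 19.8
```

Emit:
drive_tool([
  [[0, 0, 0.3], [0, 0, 0]],
  [[0, 0, 0.6], [0, 0, 0]],
  [[0, 0, 0.8], [0, 0, 0]],
  [[0, 0, 0.95], [0, 0, 0]],
  [[0, 0, 1.05], [0, 0, 0]],
  [[0, 0, 1.05], [0, 0, 0]],
])

```text
clock: 29.62
tcp_pos: [488.0, -8.2, -30.4]
orientation: [-3.141, 0.055, 0.0]
contact_force: [-0.1, 0.0, -1.5]
finger_gap: 19.5
```

Emit:
drive_tool([
  [[0, 0, 0.05], [0, 0, 0]],
  [[0, 0, 0.07], [0, 0, 0]],
  [[0, 0, 0.07], [0, 0, 0]],
])

```text
clock: 30.0
tcp_pos: [488.1, -8.2, -30.8]
orientation: [3.141, -0.055, 0.0]
contact_force: [-1.1, 0.7, 3.6]
finger_gap: 19.8
```

Emit:
drive_tool([
  [[0, 0, 0], [0, 0, 0]],
  [[0, 0, 0], [0, 0, 0]],
  [[0, 0, 0], [0, 0, 0]],
  [[0, 0, 0], [0, 0, 0]],
  [[0, 0, 0], [0, 0, 0]],
], hand=6)

```text
clock: 30.62
tcp_pos: [488.0, -8.2, -31.1]
orientation: [-3.141, 0.055, 0.0]
contact_force: [-0.1, 0.5, -0.0]
finger_gap: 59.6
```

Emit:
drive_tool([
  [[0, 0, -1], [0, 0, 0]],
  [[0, 0, -3], [0, 0, 0]],
  [[0, 0, -6], [0, 0, 0]],
  [[0, 0, -10], [0, 0, 0]],
  [[0, 0, -14], [0, 0, 0]],
  [[-2, 0, -18], [0, 0, 0]],
  [[-4, 0, -20], [0, 0, 0]],
  [[-4, 0, -21], [0, 0, 0]],
  [[-4, 0, -21], [0, 0, 0]],
])

```text
clock: 31.75
tcp_pos: [449.2, -6.8, 179.7]
orientation: [3.141, -0.055, 0.004]
contact_force: [0.8, -0.6, -0.2]
finger_gap: 59.9
```

```bash
python3 - <<'E'
from h import *
np.set_printoptions(precision=1,suppress=True)
o,c=snap('wrist','w19'); print(o['tcp_pos'],o['contact_force'],o['finger_gap'])
o2,s=snap('scene','s19'); o3,t=snap('top','t19')
im=cv2.imread('pics/s19.png')[130:330,160:440]; cv2.imwrite('pics/s19c.png',cv2.resize(im,None,fx=2.8,fy=2.8,interpolation=cv2.INTER_CUBIC))
for k in blobs(mask(c,(3,90,50),(18,255,255)),100):
    P=np.array([onz('wrist',c,o,p[0],34)[:2] for p in k],np.float32); print(cv2.minAreaRect(k)[0],cv2.minAreaRect(P))
for n,cc in(('top',t),('scene',s)):
    m=mask(cc,(0,0,115),(180,70,255))
    for k in blobs(m,300):
        (x,y),ax,an=cv2.fitEllipse(cv2.convexHull(k)); print(n,(x,y),onz(n,cc,o,(x,y),52))
E
```

```text
[449.2  -6.8 179.7] [ 0.8 -0.6 -0.2] 59.945588933335806
(518.0, 52.0) ((614.5189819335938, -285.0461120605469), (129.79238891601562, 186.50927734375), 1.3761240243911743)
(489.31414794921875, 339.75408935546875) ((182.30288696289062, -297.45281982421875), (282.6050109863281, 84.76830291748047), 89.49058532714844)
(316.5, 146.0) ((486.6777648925781, -6.955315589904785), (18.859373092651367, 91.43771362304688), 87.71159362792969)
(101.60231018066406, 66.38496398925781) ((613.8668212890625, 277.26177978515625), (76.51517486572266, 88.02937316894531), 38.643497467041016)
(139.47718811035156, 230.00636291503906) ((388.7449645996094, 239.0568389892578), (98.40398406982422, 26.555282592773438), 4.335597991943359)
(431.859375, 257.8408203125) ((339.04998779296875, -154.6455535888672), (76.6689682006836, 26.14466667175293), 54.50394821166992)
(403.8676452636719, 343.7794189453125) ((189.49781799316406, -131.2347412109375), (93.37154388427734, 30.01868438720703), 14.34052562713623)
(562.7573852539062, 298.92578125) ((222.01759338378906, -443.3034973144531), (110.750244140625, 31.98295974731445
[... 271 characters left out ...]
19666290283203), 0.060631997883319855)
top (430.29461669921875, 177.31309509277344) [ 643.2 -283.5   52. ]
top (338.9332580566406, 228.7512969970703) [489.3 -22.7  52. ]
top (324.40582275390625, 294.90948486328125) [304.1  14.8  52. ]
top (295.02655029296875, 365.1228332519531) [114.3  91.1  52. ]
scene (255.04920959472656, 269.78607177734375) [ 643.6 -285.1   52. ]
scene (260.9568786621094, 38.67314147949219) [-285.8  343.5   52. ]
scene (560.625, 233.92623901367188) [1144.3  563.9   52. ]
scene (229.70582580566406, 116.63127899169922) [ 48.  -21.6  52. ]
scene (405.3363342285156, 376.94891357421875) [1137.  -130.5   52. ]
scene (470.3857727050781, 30.764156341552734) [ 267.7 1159.1   52. ]
```

View pics/s19c.png

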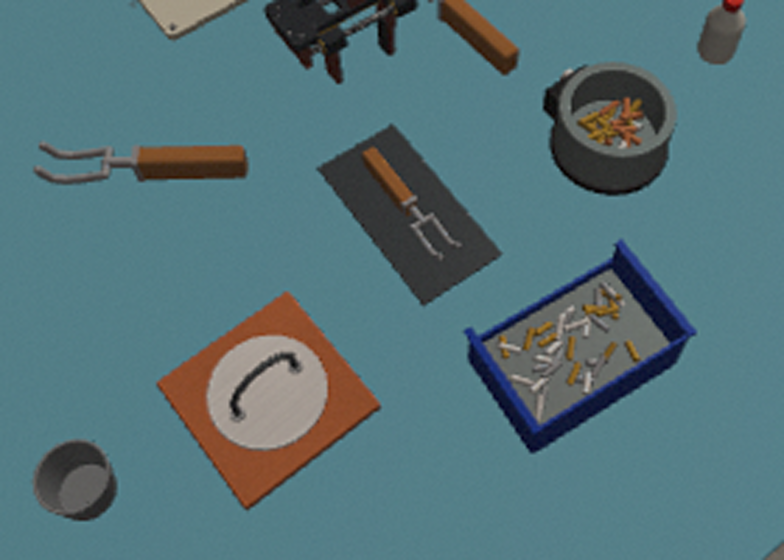

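View pics/w19.png

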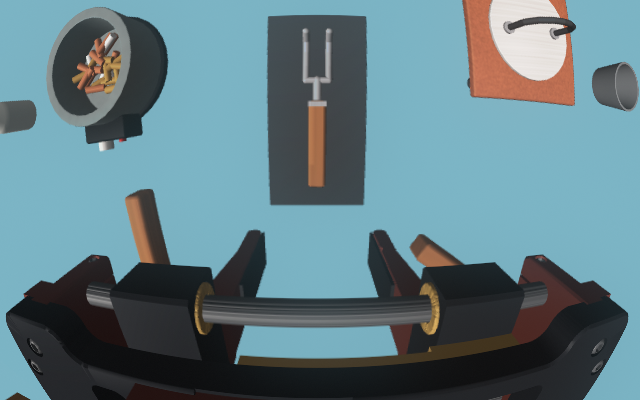

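The lid lies flat at about (643,-284), within 3 mm of the stand's centre. The lifter lies in the middle of the mat with its tips up, and the bin, bottle and tub have not moved. Nothing is touching the robot, so I'm handing in.

```bash
python3 -c "
from bench import robot
print(robot.job_done(), robot.get_obs()['clock'])"
```

```text
the job is handed in; nothing more can be done
the job is handed in; nothing more can be done
```

I picked up the smallest lifter from the mat and hooked the lid's loop. I lifted the lid straight up, carried it level, and set it flat on the cooling stand. Then I drew the fork out below the loop and laid the lifter back on its mat, tips up. The job was handed in at about 32 s.

**Last checks:**
- **Lid:** its centre measured about (643, -284), 2–3 mm from the stand's centre, and it looked flat in the scene view.
- **Lifter:** it lies aligned on the mat, about 2 mm off the mat's centre line.
- **Rest of the scene:** the bin, bottle and tub look where they were (judged by eye). The gripper was about 200 mm clear of everything with no contact force.

**What failed or disagreed:**
- **First grasp:** the first grasp closed on nothing. The real fingertips sit more than 35 mm (38 mm by the wrist camera) behind the stated TCP. I reopened and went down in small force-checked steps to TCP z = -31 mm, where the grasp held at a 20.2 mm opening.
- **Handle height:** the two-view triangulation put the handle at 24–34 mm, against 34 mm in the text for its top face. I went by the force readings and pictures instead.

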